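# Fetch the bottle opener from behind the finishing jars

### The job

In the shallow wooden tray a wood-handled bottle opener lies behind a bottle, a jar and a can. First move all three out of the way and stand them upright on the black rubber mat, then fetch that opener from the tray and lay it flat on the brown wooden board, centred and lengthways along it (either way round). Finally put the bottle, the jar and the can back upright in the tray, each exactly where it stood at first, without knocking any of them over.

Things in the scene. Friction and masses are not known exactly. Their poses are not given: they have to be found in the camera images.
- bottle_mid (a point): amber glass bottle with a narrow neck and small black cap (straight body up to 46 mm), round and upright, 54 mm in diameter at mid-height and 82 mm tall, about 0.25 kg. The point is on its axis half-way up (41 mm above its underside), z along its axis upwards. Starts on one of the tray's three cork discs (which one varies).
- jar_mid (a point): squat clear glass jar with a wide steel lid and paper label, round and upright, 64 mm in diameter at mid-height and 74 mm tall, about 0.25 kg. The point is on its axis half-way up (37 mm above its underside), z along its axis upwards. Starts on one of the tray's three cork discs (which one varies).
- can_mid (a point): slim plain pale-grey metal can with a rounded top, without a label, round and upright, 47 mm in diameter at mid-height and 78 mm tall, about 0.25 kg. The point is on its axis half-way up (39 mm above its underside), z along its axis upwards. Starts on one of the tray's three cork discs (which one varies).
- opener_mid (a point): bottle opener lying in the tray behind the three tall things, 178 mm long, 0.085 kg: steel loop (46 wide, 7 thick) at its -x end, wooden handle (30 wide, 16 thick) from 23 mm on the -x side of this point to the +x end, 89 mm away. Point: middle of its length, 8 mm above its underside, x along its length, z up; centre of mass within 20 mm on the handle side. Similar openers elsewhere stay.
- tray: shallow open tray of light wood, fixed, 230 (x) by 252 (y) mm, walls 6 mm thick, 14 mm high; inner floor 6 mm above the table. Origin: centre of its underside; x to its rear, z up. Three flush cork discs (66 mm across) mark the standing places at x = -60 mm, y = -78, 0 and +78 mm; the opener lies along y near x = +22 mm.
- mat: black rubber mat, fixed, 260 mm (x) by 110 mm (y), 4 mm thick: the side area. Origin at the centre of its underside, x along its length, z up.
- board: dark brown wooden underlay board, fixed, 85 mm (x) by 150 mm (y), 12 mm thick. Origin at the centre of its underside, y along its length, z up.
Mind the look-alikes: they are no part of the job. Of the things that look like the part that bears bottle_mid, the largest one is meant.

How it is judged (in metres and radians):
On the way, in this order (a step that is already met when the one before it is completed fails the run):
1. the bottle, the jar and the can all stand upright on the rubber mat while the opener has not yet been taken (moved less than 30 mm) (x of bottle_mid in the frame of mat between -0.125 and 0.125 m and y of bottle_mid in the frame of mat between -0.05 and 0.05 m and z of bottle_mid in the frame of mat below 0.051 m and angle between each of bottle_mid, jar_mid, can_mid's own z axis and vertical below 0.12 rad and x of jar_mid in the frame of mat between -0.125 and 0.125 m and y of jar_mid in the frame of mat between -0.05 and 0.05 m and z of jar_mid in the frame of mat below 0.047 m and x of can_mid in the frame of mat between -0.125 and 0.125 m and y of can_mid in the frame of mat between -0.05 and 0.05 m and z of can_mid in the frame of mat below 0.049 m and distance of opener_mid from where it was at the start of the episode below 0.03 m), for 0.2 s.
2. the opener lies flat on the board, centred to 15 mm and along it to 0.2 rad, while the bottle, the jar and the can are still on the mat (horizontal distance between opener_mid and board below 0.015 m and angle between the x axis of opener_mid and the y axis of board, either way round below 0.2 rad and z of opener_mid in the frame of board between 0.014 and 0.026 m and angle between each of opener_mid, bottle_mid, jar_mid, can_mid's own z axis and vertical below 0.12 rad and linear speed of opener below 0.02 m/s and x of bottle_mid in the frame of mat between -0.125 and 0.125 m and y of bottle_mid in the frame of mat between -0.05 and 0.05 m and z of bottle_mid in the frame of mat below 0.051 m and x of jar_mid in the frame of mat between -0.125 and 0.125 m and y of jar_mid in the frame of mat between -0.05 and 0.05 m and z of jar_mid in the frame of mat below 0.047 m and x of can_mid in the frame of mat between -0.125 and 0.125 m and y of can_mid in the frame of mat between -0.05 and 0.05 m and z of can_mid in the frame of mat below 0.049 m), for 0.2 s.
At the end, for the whole second after the job is handed in: The opener lies flat on the board, its middle within 15 mm of the board's centre and lengthways along it to 0.2 rad; the bottle, the jar and the can stand upright in the tray, each within 15 mm of where it stood at the start; all are at rest (horizontal distance between opener_mid and board below 0.015 m and angle between the x axis of opener_mid and the y axis of board, either way round below 0.2 rad and z of opener_mid in the frame of board between 0.014 and 0.026 m and angle between each of opener_mid, bottle_mid, jar_mid, can_mid's own z axis and vertical below 0.12 rad and linear speed of each of opener, bottle, jar, can below 0.02 m/s and distance of each of bottle_mid, jar_mid, can_mid from where it was at the start of the episode below 0.015 m); the robot touches nothing.
It fails at once if the bottle is knocked over (tilted more than 0.7 rad) (angle between bottle_mid's own z axis and vertical above 0.7 rad).
It fails at once if the jar is knocked over (tilted more than 0.7 rad) (angle between jar_mid's own z axis and vertical above 0.7 rad).
It fails at once if the can is knocked over (tilted more than 0.7 rad) (angle between can_mid's own z axis and vertical above 0.7 rad).
It also fails if it takes over 141 s, if anything falls off the work surface, if the arm or the gripper's body presses on something with over 40 N, if the wrist force passes 120 N, or if a joint passes its speed limit or range.

### The arm

A 6-joint arm with a two-finger parallel gripper is mounted at the origin on a cart in front of the work surface, level with it; the furniture and walls round the work are solid. World frame = base frame: x ahead of the robot, y to its left, z up, the work surface at z = 0. Lengths are in m, angles in degrees, forces in N, time in s.
With the tool pointing down it reaches from about 0.35 to 0.875 m from the base axis. Payload 4.2 kg.
Tool frame: the origin (TCP) lies at the very end of the fingers, on their centre line; the grasp point (between the pads) lies r.pinch_z behind it (r.pinch_z is the distance from the TCP to the grasp point, in m); y points along the fingers, z is the direction in which the jaws open and shut, and the axes are right-handed (so a half turn about y gives the same grasp; the last joint's range is limited). The gripper opens to 87 mm and grips with 3 to 60 N. Pads are 19 mm wide; open, the fingers measure 117 mm over their backs; the gripper's body (75 mm by 190 mm) begins 51 mm behind the grasp point.
Start: joints at [-60.928, 22.042, 0.453, 0, -68.411, -14.817], TCP at [0.154, -0.606, 0.223] pointing down, gripper open.
Joint ranges: [-179.83, 179.83], [-69.29, 118.12], [-61.27, 80.66], [-181.25, 117.63], [-171.15, -9.14], [-177.46, 177.46]. Speed limits (degrees/s): [159.86, 159.86, 180, 180, 180, 180].

### API

Orientations are given as a 3x3 rotation matrix whose columns are the frame's x, y, z axes.
In Python, from station import sense, capture, camera_params, r gives the robot as it stands.
- The arm moves only by the tool move_arm, never from a script. Its argument "increments" is text: rows parted by semicolons, each of 7 numbers parted by spaces: the closure, from -1 (fully open) to 1 (shut), so that 0 is half open, then the shift along the tool's x, y, z in m, then the turn, a rotation vector about the tool's x, y, z in rad. In form: hand x y z wx wy wz; .... A call has 1 to 8 rows; each row is the pose to reach, as a shift and turn from the pose commanded when the call began, along the tool's axes at that moment; what a row does not reach only later rows make up. A row lasts 1/10 s, in which the tool goes at most 50 mm and 8.59 degrees, less where a joint would pass 70% of its speed; a pose out of reach is approached as far as the arm can. A call with a gripper value outside its range is refused whole. The fingers move at their own pace and stop on an object; the grip force is fixed at half the most. Time passes only in rows, so rows that repeat a pose let the fingers close. It gives the time, the measured TCP pose, the force and the opening at its end, in the units of the state.
- sense(): the state, without advancing time (a new reading comes with each control period).
- capture(name): name is "scene" or "top"; returns (picture, depth): 480x640x3 uint8, red, green, blue; 480x640 float32, m along the optical axis (not along the pixel's ray), 0 where there is no reading.
- camera_params(name): a dict with "fx", "fy", "cx", "cy" (pixels), "xyz" and "orientation" of the camera in the world. Camera axes: x right, y down, z forward; pixel columns grow to the right and rows downward; lengths in m; the calibration is good to about 2 mm. A picture is of the moment at which its call begins. camera_params takes no time and is no camera call.
- r.finish_job(): hands the job in, once; it reports no verdict.
The state is a dict: "time_s": time; "joints": joint angles; "joint_velocities": joint speeds; "effort": joint torques, N m; "tcp_pos": TCP position; "ee_rot": TCP orientation; "wrist_force": force on the tool from outside, world axes, zero at the start; "moment": the same for the moment, N m; "gripper_width": opening from 0.0 (shut) to 1.0 (fully open).
Only numpy, scipy, OpenCV 4.12 (cv2) and the standard library are available. Lean on these libraries where they do the work, as an engineer would, in place of code of your own. Each camera call takes 0.05 s, during which the arm holds its last target.

## Working session

There is one attempt and no reset: what is moved stays moved. The work goes in short steps, Python scripts to look and compute and a tool call to move; the robot and the scene stay as the last step left them, time stands still between calls to the robot, and variables do not carry over. Pictures are saved under pics/ and viewed, and the job is handed in when it is done.

Besides the shell and the picture viewer there is one more tool, called after "Emit:" as name(argument=value, ...), one argument or row to a line, values as JSON. move_arm: Moves the arm, as the interface text tells. Its arguments: {"type":"object","properties":{"increments":{"type":"string"}},"required":["increments"]}

```bash
ls; mkdir -p pics; python3 - <<'E'
from station import sense, capture, camera_params, r
import cv2,numpy as np
s=sense(); print(s, r.pinch_z)
for n in("scene","top"):
    im,d=capture(n); cv2.imwrite(f"pics/{n}0.png",im[:,:,::-1]); np.savez(f"{n}0.npz",im=im,d=d)
    print(n,camera_params(n))
E
```

```text
pics
{'time_s': 0.0, 'joints': array([-6.09272131e+01,  2.20894984e+01,  3.78276098e-01, -3.00015385e-02,
       -6.84123179e+01, -1.48186714e+01]), 'joint_velocities': array([-0.05574069, -0.05119978,  0.00158485,  0.0565849 ,  0.08660241,
       -0.09236002]), 'effort': array([ 3.89405670e-05, -3.90668142e+01,  1.87405479e+01,  4.21970710e+00,
        1.10950755e-02, -1.92310845e-04]), 'tcp_pos': array([ 0.15377547, -0.60514242,  0.22146004]), 'ee_rot': array([[ 9.69260748e-01, -6.22160715e-04, -2.46034987e-01],
       [ 2.46035760e-01,  2.12106093e-03,  9.69258431e-01],
       [-8.11793209e-05, -9.99997557e-01,  2.20893489e-03]]), 'wrist_force': array([-0.63448931, -0.04950795, -0.86653473]), 'moment': array([ 0.04021017, -0.01428415,  0.02809151]), 'gripper_width': 1.0005316606007284} 0.0187
scene {'fx': 606.982254162568, 'fy': 606.982254162568, 'cx': 317.5648035603145, 'cy': 236.18613969242423, 'xyz': array([-0.43781655, -0.45659255,  0.58693357]), 'orientation': array([[ 0.43518122, -0.41562633,  0.79866893],
       [-0.90028301, -0.19064989,  0.39133505],
       [-0.01038301, -0.88932973, -0.45714858]])}
top {'fx': 440.3185040652889, 'fy': 440.3185040652889, 'cx': 322.4480928088748, 'cy': 245.3332394024993, 'xyz': array([0.3336914 , 0.01114415, 1.13983816]), 'orientation': array([[ 0.02714285, -0.99001994,  0.1382888 ],
       [-0.99923093, -0.03078737, -0.02428353],
       [ 0.02829873, -0.13752332, -0.9900942 ]])}
```

View pics/scene0.png

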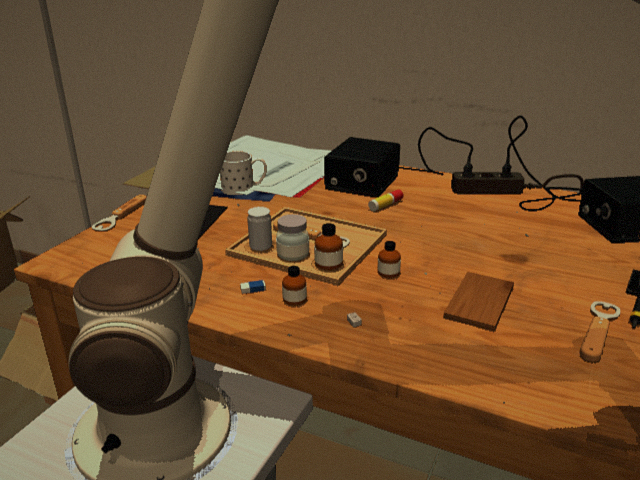

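View pics/top0.png

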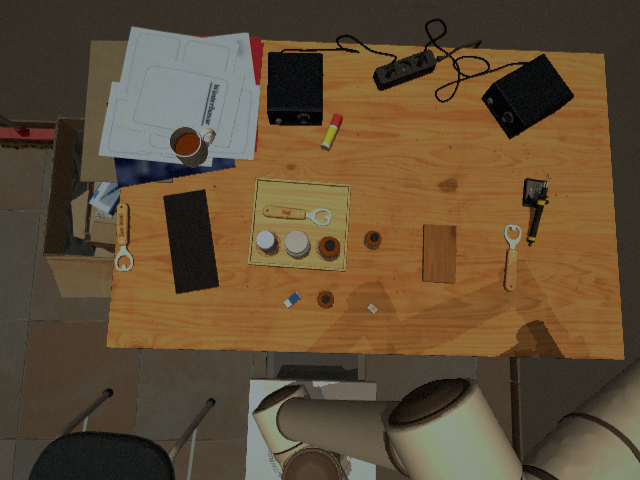

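The top view shows the tray around (300,225) with the can (266,241), jar (297,244) and bottle (329,247). The opener is at (297,214), the mat at (190,241) and the board at (439,253). Small decoy bottles are at (372,239) and (325,299).

```bash
cat > h.py <<'E'
import numpy as np,cv2
from station import camera_params
def ray(n,u,v,z):
    c=camera_params(n);R=c["orientation"];o=c["xyz"]
    d=R@np.array([(u-c["cx"])/c["fx"],(v-c["cy"])/c["fy"],1.]);return o+d*(z-o[2])/d[2]
def proj(n,p):
    c=camera_params(n);q=c["orientation"].T@(np.array(p)-c["xyz"]);return np.array([c["fx"]*q[0]/q[2]+c["cx"],c["fy"]*q[1]/q[2]+c["cy"]])
def rect(mask,n,z,lo=300):
    cs,_=cv2.findContours(mask.astype(np.uint8),cv2.RETR_EXTERNAL,cv2.CHAIN_APPROX_NONE)
    c=max(cs,key=cv2.contourArea)
    P=np.array([ray(n,*p[0],z)[:2] for p in c])
    return cv2.minAreaRect((P*1000).astype(np.float32)),c
E
python3 - <<'E'
from h import *
im=np.load("top0.npz")["im"];d=np.load("top0.npz")["d"]
hsv=cv2.cvtColor(im,cv2.COLOR_RGB2HSV)
def roi(m,x0,x1,y0,y1):
    o=np.zeros_like(m);o[y0:y1,x0:x1]=m[y0:y1,x0:x1];return o
for p in [(190,241),(439,253),(300,190),(280,310),(250,225)]: print(p,hsv[p[1],p[0]],im[p[1],p[0]])
k=np.ones((3,3),np.uint8)
m=roi(hsv[:,:,2]<60,150,225,180,300); r1,_=rect(cv2.morphologyEx(m.astype(np.uint8),cv2.MORPH_OPEN,k),"top",.004);print("mat",r1)
print(im[253,405:475].tolist()[::3])
big=cv2.resize(im[165:315,225:385],None,fx=5,fy=5,interpolation=cv2.INTER_CUBIC);cv2.imwrite("pics/crop.png",cv2.convertScaleAbs(big[:600,:800,::-1],alpha=1.6))
big=cv2.resize(im[205:305,400:500],None,fx=6,fy=6,interpolation=cv2.INTER_CUBIC);cv2.imwrite("pics/crop2.png",cv2.convertScaleAbs(big[:,:,::-1],alpha=1.6))
s=np.load("scene0.npz")["im"];big=cv2.resize(s[190:310,215:415],None,fx=4,fy=4,interpolation=cv2.INTER_CUBIC);cv2.imwrite("pics/crop3.png",cv2.convertScaleAbs(big[:,:,::-1],alpha=1.6))
E
```

```text
(190, 241) [25 67 23] [23 22 17]
(439, 253) [ 14 182 112] [112  69  32]
(300, 190) [ 21 124 146] [146 124  75]
(280, 310) [ 18 155 145] [145 111  57]
(250, 225) [ 16 170 144] [144 100  48]
mat ((495.12066650390625, 325.0238037109375), (257.3577575683594, 109.82178497314453), 11.507469177246094)
[[143, 102, 50], [144, 99, 50], [141, 94, 48], [149, 102, 54], [143, 96, 48], [146, 101, 51], [65, 39, 16], [113, 70, 33], [122, 76, 35], [121, 77, 38], [118, 72, 36], [119, 76, 38], [110, 65, 27], [113, 70, 34], [114, 68, 36], [114, 71, 35], [111, 69, 35], [144, 96, 50], [144, 95, 50], [143, 93, 47], [136, 90, 48], [141, 94, 51], [142, 93, 46], [144, 94, 50]]
```

View pics/crop.png

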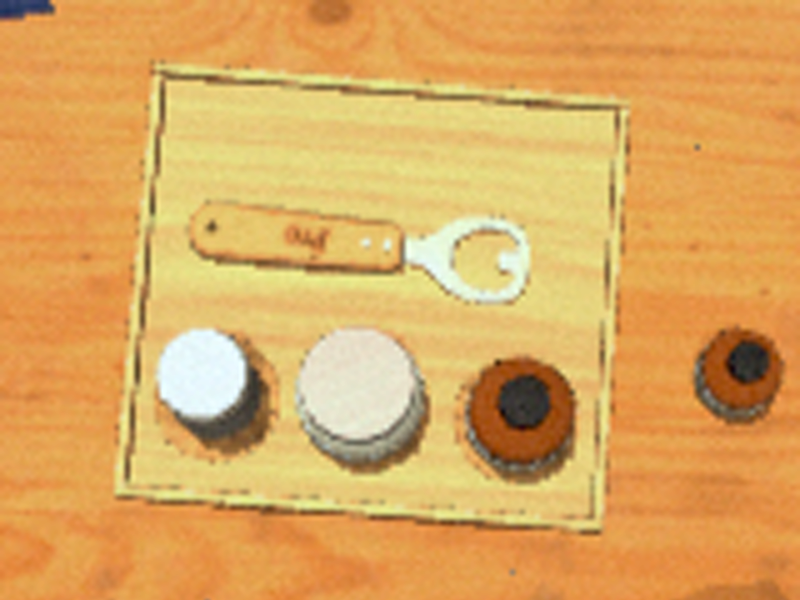

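View pics/crop2.png

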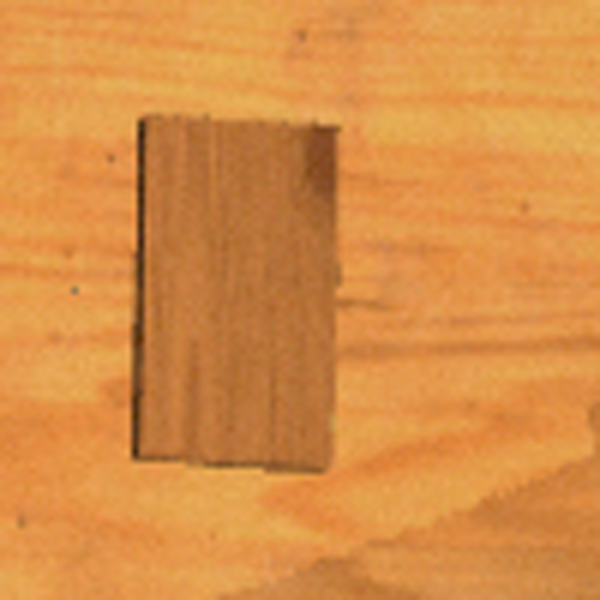

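View pics/crop3.png

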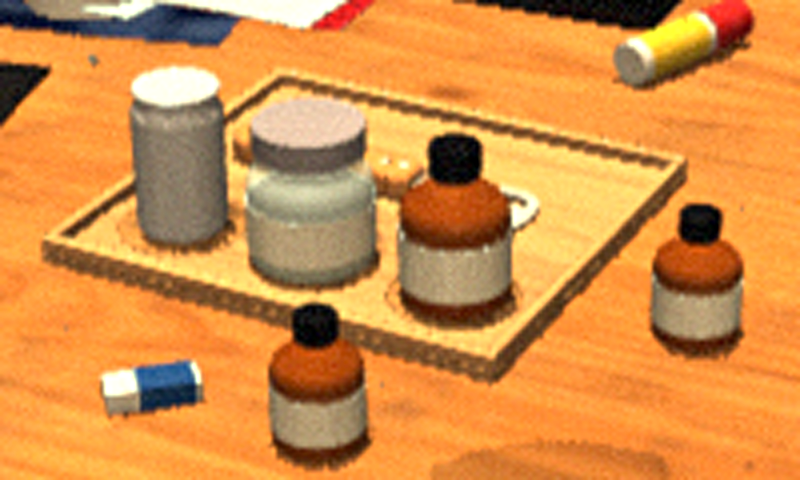

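```bash
python3 - <<'E'
from h import *
c5=lambda X,Y:(225+(X+.5)/5-.5,165+(Y+.5)/5-.5)
c6=lambda X,Y:(400+(X+.5)/6-.5,205+(Y+.5)/6-.5)
f=lambda p,z:ray("top",*p,z)[:2]*1000
for nm,pts,z,c in [("tray",[(155,63),(630,103),(603,530),(117,497)],.014,c5),("board",[(147,117),(339,127),(329,470),(139,460)],.012,c6)]:
    P=np.array([f(c(*p),z) for p in pts]);print(nm,P.round(1).tolist(),P.mean(0).round(1),np.linalg.norm(np.roll(P,-1,0)-P,axis=1).round(1),cv2.minAreaRect(P.astype(np.float32)))
    e=(P[0]+P[3])/2-(P[1]+P[2])/2; print("yaw of +y axis dir", np.degrees(np.arctan2(-e[0],e[1])), "x axis:",(lambda g:np.degrees(np.arctan2(g[1],g[0])))((P[0]+P[1])/2-(P[2]+P[3])/2))
im=np.load("top0.npz")["im"];hsv=cv2.cvtColor(im,cv2.COLOR_RGB2HSV)
# lids
for nm,(X,Y),rad,z,fn in [("can",(203,374),60,.084,lambda h:(h[...,1]<60)&(h[...,2]>115)),("jar",(357,384),75,.080,lambda h:(h[...,1]<60)&(h[...,2]>105)),("cap",(525,402),40,.088,lambda h:h[...,2]<60)]:
    u,v=c5(X,Y);yy,xx=np.mgrid[:480,:640];m=fn(hsv)&(np.hypot(xx-u,yy-v)<rad/5*1.2)
    n,l,st,ct=cv2.connectedComponentsWithStats(m.astype(np.uint8));i=1+np.argmax(st[1:,4])
    print(nm,ct[i],st[i],f(ct[i],z),"hand:",f((u,v),z), hsv[int(v),int(u)])
print("opener ends",f(c5(190,231),.014),f(c5(529,263),.010), "handle front end",f(c5(404,247),.014))
# opener mid: handle end & dir
E
```

```text
tray [[666.2, 164.1], [653.3, -86.4], [427.3, -76.6], [436.9, 172.4]] [545.9  43.4] [250.8 226.2 249.2 229.4] ((546.7193603515625, 43.19425964355469), (250.74009704589844, 229.41366577148438), 87.80113220214844)
yaw of +y axis dir -2.5692955333247784 x axis: -2.276891969132558
board [[555.7, -281.4], [554.0, -366.0], [404.0, -359.4], [405.9, -277.3]] [ 479.9 -321. ] [ 84.6 150.2  82.2 149.9] ((479.97802734375, -321.643798828125), (84.57891845703125, 150.52377319335938), 88.40362548828125)
yaw of +y axis dir -1.247491892635692 x axis: -2.0534298580071604
can [264.72177419 239.09274194] [256 231  18  17 248] [492.04936437 125.20969887] hand: [491.33496833 124.02414216] [ 95  19 159]
jar [295.4964539  241.78959811] [284 231  25  24 423] [488.37421054  50.86090753] hand: [489.36871529  49.67360144] [ 26  28 144]
cap [329.43478261 244.94565217] [325 240  10  11  92] [482.07290975 -31.49341188] hand: [481.9528916  -31.89571965] [20 22 35]
opener ends [576.73873193 141.6275025 ] [566.42678157 -35.35125027] handle front end [571.94524855  30.18165412]
```

```bash
cat > plan.py <<'E'
import numpy as np,json,sys
# state: commanded pos (mm) and yaw (deg) of tool z
def load():
    return json.load(open("cmd.json"))
def ax(yaw):
    c,s=np.cos(np.radians(yaw)),np.sin(np.radians(yaw))
    return np.array([[s,-c,0],[0,0,-1],[c,s,0]])  # rows: tool x,y,z in world
def plan(start,yaw,steps,vmax=50,dmax=8.5):
    """steps: list of (closure,x,y,z,yaw) or ('w',closure,n). mm. prints calls"""
    p=np.array(start,float);out=[];cur=(p,yaw)
    for st in steps:
        if st[0]=='w':
            out+= [(st[1],cur[0],cur[1])]*st[2];continue
        q=np.array(st[1:4],float);v=st[5] if len(st)>5 else vmax
        n=int(max(1,np.ceil(np.linalg.norm(q-cur[0])/v-1e-6),np.ceil(abs(st[4]-cur[1])/dmax-1e-6)))
        for i in range(1,n+1): out.append((st[0],cur[0]+(q-cur[0])*i/n,cur[1]+(st[4]-cur[1])*i/n))
        cur=(q,st[4])
    b=(p,yaw)
    for k in range(0,len(out),8):
        A=ax(b[1]);rows=[];last=None
        for h,x,y in out[k:k+8]:
            d=np.round((A@(x-b[0]))/1000,3);w=round(-np.radians(y-b[1]),3)
            rows.append("%g %g %g %g 0 %g 0"%(h,*(d+0.),w+0.));last=(d,w)
        b=(b[0]+A.T@(last[0]*1000),b[1]-np.degrees(last[1]))
        print("; ".join(rows))
    print("END",b[0].round(1),round(b[1],2)); json.dump({"p":b[0].tolist(),"yaw":b[1]},open("cmd.json","w"))
def go(steps): s=load();plan(s["p"],s["yaw"],steps)
E
echo '{"p":[154,-606,223],"yaw":104.25}'>cmd.json
python3 -c "
from plan import go
Y=177.6
go([(-1,482,-32,140,Y),('w',-1,2),(-1,482,-32,25,Y,30),('w',-1,2)])"
```

```text
-1 0.033 0.006 0.034 0 -0.091 0; -1 0.066 0.012 0.068 0 -0.183 0; -1 0.098 0.018 0.102 0 -0.274 0; -1 0.131 0.024 0.136 0 -0.366 0; -1 0.164 0.03 0.17 0 -0.457 0; -1 0.197 0.036 0.204 0 -0.549 0; -1 0.23 0.042 0.238 0 -0.64 0; -1 0.262 0.047 0.272 0 -0.732 0
-1 0.047 0.006 0.003 0 -0.091 0; -1 0.094 0.012 0.006 0 -0.182 0; -1 0.141 0.018 0.01 0 -0.274 0; -1 0.189 0.024 0.013 0 -0.365 0; -1 0.236 0.03 0.016 0 -0.457 0; -1 0.283 0.036 0.02 0 -0.548 0; -1 0.283 0.036 0.02 0 -0.548 0; -1 0.283 0.036 0.02 0 -0.548 0
-1 0 0.029 0 0 0 0; -1 0 0.058 0 0 0 0; -1 0 0.086 0 0 0 0; -1 0 0.115 0 0 0 0; -1 0 0.115 0 0 0 0; -1 0 0.115 0 0 0 0
END [481.8 -31.6  25. ] 177.59
```

Emit:
move_arm(
  increments="-1 0.033 0.006 0.034 0 -0.091 0; -1 0.066 0.012 0.068 0 -0.183 0; -1 0.098 0.018 0.102 0 -0.274 0; -1 0.131 0.024 0.136 0 -0.366 0; -1 0.164 0.03 0.17 0 -0.457 0; -1 0.197 0.036 0.204 0 -0.549 0; -1 0.23 0.042 0.238 0 -0.64 0; -1 0.262 0.047 0.272 0 -0.732 0",
)

```text
time_s: 0.9
tcp_pos: [0.3412, -0.2757, 0.1752]
ee_rot: [[0.553, -0.0, -0.833], [0.833, 0.0, 0.553], [0.0, -1.0, 0.0]]
wrist_force: [1.0, 0.0, -0.5]
gripper_width: 0.996
```

Emit:
move_arm(
  increments="-1 0.047 0.006 0.003 0 -0.091 0; -1 0.094 0.012 0.006 0 -0.182 0; -1 0.141 0.018 0.01 0 -0.274 0; -1 0.189 0.024 0.013 0 -0.365 0; -1 0.236 0.03 0.016 0 -0.457 0; -1 0.283 0.036 0.02 0 -0.548 0; -1 0.283 0.036 0.02 0 -0.548 0; -1 0.283 0.036 0.02 0 -0.548 0",
)

```text
time_s: 1.7
tcp_pos: [0.4814, -0.0304, 0.1389]
ee_rot: [[0.04, -0.002, -0.999], [0.999, -0.0, 0.04], [-0.0, -1.0, 0.002]]
wrist_force: [-1.0, -0.0, 0.0]
gripper_width: 1.001
```

```bash
cat >> h.py <<'E'
def snap(n,tag,x0,y0,w,h,f):
    from station import capture
    im,d=capture(n);np.savez(f"{n}_{tag}.npz",im=im,d=d)
    b=cv2.resize(im[y0:y0+h,x0:x0+w],None,fx=f,fy=f,interpolation=cv2.INTER_CUBIC)
    cv2.imwrite(f"pics/{n}_{tag}.png",cv2.convertScaleAbs(b[:,:,::-1],alpha=1.5));return im
E
python3 -c "
from h import *
snap('scene','a',200,100,260,200,3)
snap('top','a',120,130,360,200,2)"
```

```text
(no output)
```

View pics/scene_a.png

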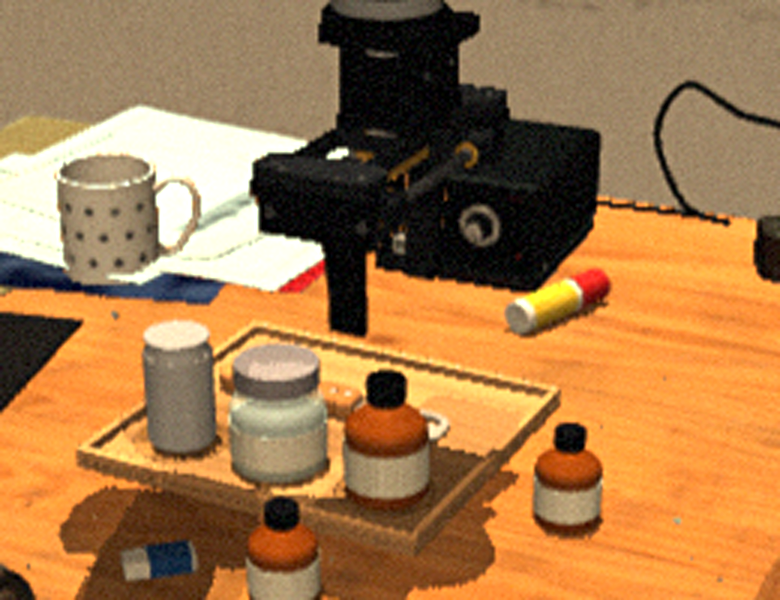

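View pics/top_a.png

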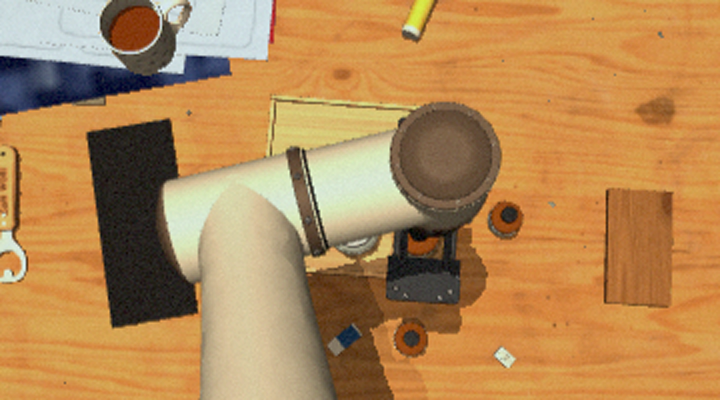

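The top view shows the bottle, crop (425,240), framed by the jaws. The arm is lined up, so I'll go down.

Emit:
move_arm(
  increments="-1 0 0.029 0 0 0 0; -1 0 0.058 0 0 0 0; -1 0 0.086 0 0 0 0; -1 0 0.115 0 0 0 0; -1 0 0.115 0 0 0 0; -1 0 0.115 0 0 0 0",
)

```text
time_s: 2.4
tcp_pos: [0.4816, -0.0323, 0.025]
ee_rot: [[0.043, -0.0, -0.999], [0.999, -0.0, 0.043], [-0.0, -1.0, 0.0]]
wrist_force: [0.5, 0.3, 1.4]
gripper_width: 0.997
```

```bash
python3 -c "
from h import *
from station import sense
print(proj('scene',[.4814,-.0304,.139]))
snap('scene','b',200,100,260,200,3)"; python3 -c "
from plan import go
go([('w',1,8)])"
```

```text
[329.08338464 200.53509924]
1 0 0 0 0 0 0; 1 0 0 0 0 0 0; 1 0 0 0 0 0 0; 1 0 0 0 0 0 0; 1 0 0 0 0 0 0; 1 0 0 0 0 0 0; 1 0 0 0 0 0 0; 1 0 0 0 0 0 0
END [481.8 -31.6  25. ] 177.59
```

View pics/scene_b.png

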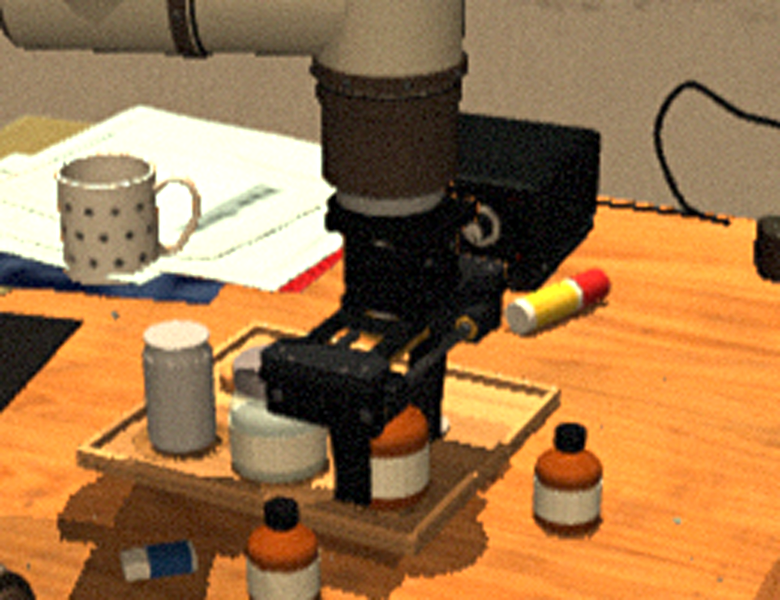

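The fingers straddle the bottle at crop (385,450) without touching it. Closing.

Emit:
move_arm(
  increments="1 0 0 0 0 0 0; 1 0 0 0 0 0 0; 1 0 0 0 0 0 0; 1 0 0 0 0 0 0; 1 0 0 0 0 0 0; 1 0 0 0 0 0 0; 1 0 0 0 0 0 0; 1 0 0 0 0 0 0",
)

```text
time_s: 3.25
tcp_pos: [0.482, -0.0312, 0.0248]
ee_rot: [[0.042, 0.0, -0.999], [0.999, 0.0, 0.042], [0.0, -1.0, -0.0]]
wrist_force: [-0.4, 0.7, 3.6]
gripper_width: 0.61
```

```bash
python3 -c "
from plan import go
Y=177.59
go([(1,482,-32,135,Y),(1,588,344,135,Y),('w',1,1),(1,588,344,24,Y,40),('w',1,2)])"
```

```text
1 0 -0.037 0 0 0 0; 1 0 -0.073 0 0 0 0; 1 0 -0.11 0 0 0 0; 1 0.047 -0.11 -0.011 0 0 0; 1 0.095 -0.11 -0.023 0 0 0; 1 0.142 -0.11 -0.034 0 0 0; 1 0.19 -0.11 -0.045 0 0 0; 1 0.237 -0.11 -0.056 0 0 0
1 0.048 0 -0.012 0 0 0; 1 0.095 0 -0.023 0 0 0; 1 0.143 0 -0.034 0 0 0; 1 0.143 0 -0.034 0 0 0; 1 0.143 0.037 -0.034 0 0 0; 1 0.143 0.074 -0.034 0 0 0; 1 0.143 0.111 -0.034 0 0 0; 1 0.143 0.111 -0.034 0 0 0
1 0 0 0 0 0 0
END [587.7 344.3  24. ] 177.59
```

Emit:
move_arm(
  increments="1 0 -0.037 0 0 0 0; 1 0 -0.073 0 0 0 0; 1 0 -0.11 0 0 0 0; 1 0.047 -0.11 -0.011 0 0 0; 1 0.095 -0.11 -0.023 0 0 0; 1 0.142 -0.11 -0.034 0 0 0; 1 0.19 -0.11 -0.045 0 0 0; 1 0.237 -0.11 -0.056 0 0 0",
)

```text
time_s: 4.05
tcp_pos: [0.547, 0.2048, 0.1335]
ee_rot: [[0.042, -0.002, -0.999], [0.999, -0.001, 0.042], [-0.001, -1.0, 0.002]]
wrist_force: [0.1, -1.2, -1.8]
gripper_width: 0.612
```

Emit:
move_arm(
  increments="1 0.048 0 -0.012 0 0 0; 1 0.095 0 -0.023 0 0 0; 1 0.143 0 -0.034 0 0 0; 1 0.143 0 -0.034 0 0 0; 1 0.143 0.037 -0.034 0 0 0; 1 0.143 0.074 -0.034 0 0 0; 1 0.143 0.111 -0.034 0 0 0; 1 0.143 0.111 -0.034 0 0 0",
)

```text
time_s: 4.85
tcp_pos: [0.5858, 0.3428, 0.019]
ee_rot: [[0.042, -0.005, -0.999], [0.999, -0.005, 0.042], [-0.005, -1.0, 0.005]]
wrist_force: [-0.9, 0.2, -2.0]
gripper_width: 0.612
```

Emit:
move_arm(
  increments="1 0 0 0 0 0 0; 1 0 0 0 0 0 0; 1 0 0 0 0 0 0",
)

```text
time_s: 5.15
tcp_pos: [0.5878, 0.3446, 0.0244]
ee_rot: [[0.042, 0.001, -0.999], [0.999, 0.001, 0.042], [0.001, -1.0, -0.001]]
wrist_force: [-0.9, 0.3, -2.6]
gripper_width: 0.61
```

```bash
python3 -c "
from h import *
snap('scene','c',100,100,260,200,3)
snap('top','c',120,130,360,200,2)"; python3 -c "
from plan import go
Y=177.59
go([('w',-.5,4),(-.5,588,344,135,Y),(-1,491.5,124.5,135,Y),('w',-1,2),(-1,491.5,124.5,27,Y,30),('w',-1,2)])"
```

```text
-0.5 0 0 0 0 0 0; -0.5 0 0 0 0 0 0; -0.5 0 0 0 0 0 0; -0.5 0 0 0 0 0 0; -0.5 0 -0.037 0 0 0 0; -0.5 0 -0.074 0 0 0 0; -0.5 0 -0.111 0 0 0 0; -1 -0.045 -0.111 0.017 0 0 0
-1 -0.045 0 0.018 0 0 0; -1 -0.089 0 0.035 0 0 0; -1 -0.134 0 0.052 0 0 0; -1 -0.179 0 0.07 0 0 0; -1 -0.179 0 0.07 0 0 0; -1 -0.179 0 0.07 0 0 0; -1 -0.179 0.027 0.07 0 0 0; -1 -0.179 0.054 0.07 0 0 0
-1 0 0.027 0 0 0 0; -1 0 0.054 0 0 0 0; -1 0 0.054 0 0 0 0; -1 0 0.054 0 0 0 0
END [491.4 124.1  27. ] 177.59
```

View pics/scene_c.png

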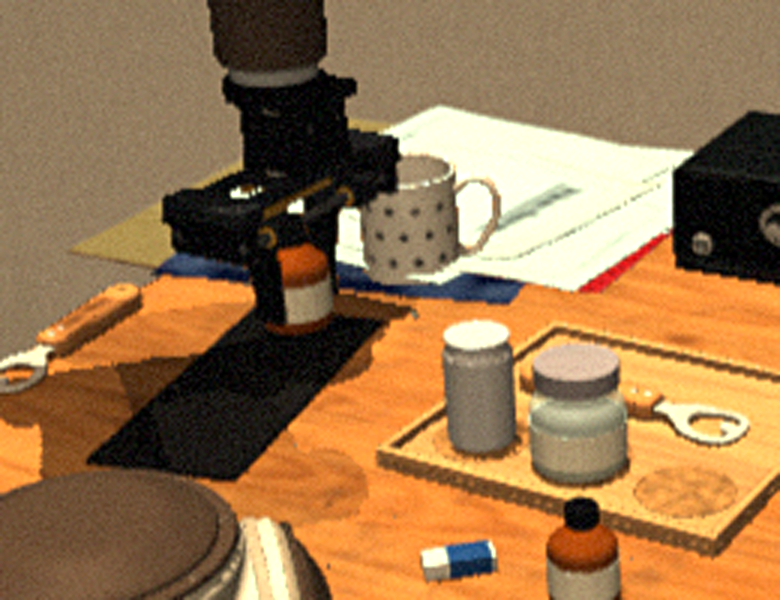

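View pics/top_c.png

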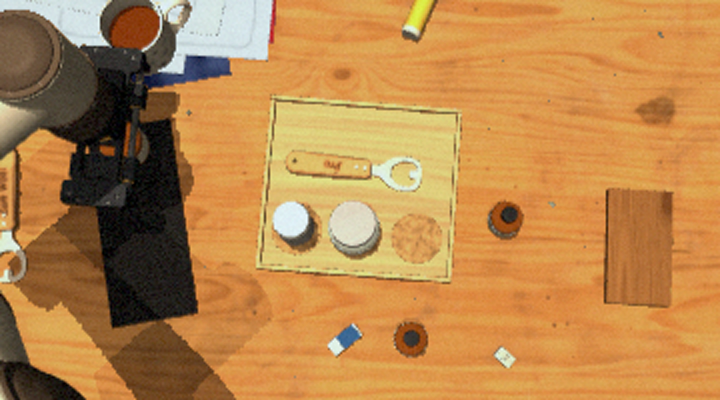

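The bottle is held over the far end of the mat at scene crop (300,320). It overshot slightly on the way down, so I'll lower gently and watch the force before releasing.

Emit:
move_arm(
  increments="1 0 0.001 0 0 0 0; 1 0 0.002 0 0 0 0; 1 0 0.002 0 0 0 0",
)

```text
time_s: 5.55
tcp_pos: [0.5874, 0.3445, 0.0214]
ee_rot: [[0.042, -0.0, -0.999], [0.999, -0.0, 0.042], [-0.0, -1.0, 0.0]]
wrist_force: [-0.2, -0.6, -1.8]
gripper_width: 0.613
```

Emit:
move_arm(
  increments="1 0 0.001 0 0 0 0; 1 0 0.002 0 0 0 0; 1 0 0.002 0 0 0 0",
)

```text
time_s: 5.85
tcp_pos: [0.5874, 0.3445, 0.0193]
ee_rot: [[0.042, -0.0, -0.999], [0.999, -0.0, 0.042], [-0.0, -1.0, 0.0]]
wrist_force: [-0.7, 0.3, -1.9]
gripper_width: 0.613
```

Emit:
move_arm(
  increments="1 0 0.001 0 0 0 0; 1 0 0.001 0 0 0 0; 1 0 0.002 0 0 0 0; 1 0 0.002 0 0 0 0",
)

```text
time_s: 6.25
tcp_pos: [0.5875, 0.3445, 0.0174]
ee_rot: [[0.042, -0.0, -0.999], [0.999, -0.0, 0.042], [-0.0, -1.0, 0.0]]
wrist_force: [0.2, 0.2, -2.4]
gripper_width: 0.609
```

```bash
python3 -c "
from h import *
snap('scene','d',150,160,100,75,8)
print(proj('scene',[.588,.344,.004]),proj('scene',[.588,.344,.014]),proj('scene',[.588,.344,.086]))"
```

```text
[201.16790954 209.90851422] [200.74114134 205.95140585] [197.58381427 176.67582897]
```

View pics/scene_d.png

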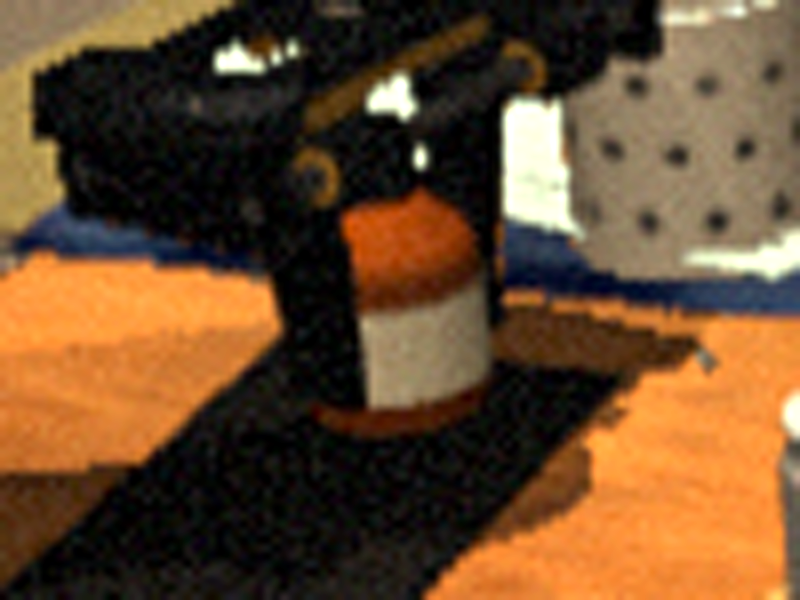

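```bash
python3 -c "
from h import *
for z in (.004,.008,.012): print(z,proj('scene',[.567,.3274,z]))"
```

```text
0.004 [201.76081721 214.71105707]
0.008 [201.58834888 213.11095983]
0.012 [201.41542088 211.50659786]
```

```bash
python3 -c "
from plan import *
json.dump({'p':[587.7,344.3,18],'yaw':177.59},open('cmd.json','w'))
Y=177.59
go([('w',-.5,5),(-.5,588,344,30,Y),(-.5,588,344,140,Y),(-1,491.5,124.5,135,Y),('w',-1,2),(-1,491.5,124.5,50,Y,30),(-1,491.5,124.5,27,Y,10),('w',-1,2)])"
```

```text
-0.5 0 0 0 0 0 0; -0.5 0 0 0 0 0 0; -0.5 0 0 0 0 0 0; -0.5 0 0 0 0 0 0; -0.5 0 0 0 0 0 0; -0.5 0 -0.012 0 0 0 0; -0.5 0 -0.049 0 0 0 0; -0.5 0 -0.085 0 0 0 0
-0.5 0 -0.037 0 0 0 0; -1 -0.045 -0.036 0.017 0 0 0; -1 -0.09 -0.035 0.035 0 0 0; -1 -0.134 -0.034 0.052 0 0 0; -1 -0.179 -0.033 0.069 0 0 0; -1 -0.224 -0.032 0.087 0 0 0; -1 -0.224 -0.032 0.087 0 0 0; -1 -0.224 -0.032 0.087 0 0 0
-1 0 0.028 0 0 0 0; -1 0 0.057 0 0 0 0; -1 0 0.085 0 0 0 0; -1 0 0.093 0 0 0 0; -1 0 0.1 0 0 0 0; -1 0 0.108 0 0 0 0; -1 0 0.108 0 0 0 0; -1 0 0.108 0 0 0 0
END [491.4 124.2  27. ] 177.59
```

Emit:
move_arm(
  increments="-0.5 0 0 0 0 0 0; -0.5 0 0 0 0 0 0; -0.5 0 0 0 0 0 0; -0.5 0 0 0 0 0 0; -0.5 0 0 0 0 0 0; -0.5 0 -0.012 0 0 0 0; -0.5 0 -0.049 0 0 0 0; -0.5 0 -0.085 0 0 0 0",
)

```text
time_s: 7.1
tcp_pos: [0.5874, 0.3443, 0.1037]
ee_rot: [[0.042, -0.001, -0.999], [0.999, -0.001, 0.042], [-0.001, -1.0, 0.001]]
wrist_force: [0.8, 1.1, -0.4]
gripper_width: 0.754
```

Emit:
move_arm(
  increments="-0.5 0 -0.037 0 0 0 0; -1 -0.045 -0.036 0.017 0 0 0; -1 -0.09 -0.035 0.035 0 0 0; -1 -0.134 -0.034 0.052 0 0 0; -1 -0.179 -0.033 0.069 0 0 0; -1 -0.224 -0.032 0.087 0 0 0; -1 -0.224 -0.032 0.087 0 0 0; -1 -0.224 -0.032 0.087 0 0 0",
)

```text
time_s: 7.9
tcp_pos: [0.4915, 0.1237, 0.136]
ee_rot: [[0.043, 0.002, -0.999], [0.999, 0.001, 0.043], [0.001, -1.0, -0.002]]
wrist_force: [0.1, 0.5, -0.1]
gripper_width: 1.0
```

```bash
python3 -c "
from h import *
snap('scene','e',100,100,260,200,3)"
```

```text
(no output)
```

View pics/scene_e.png

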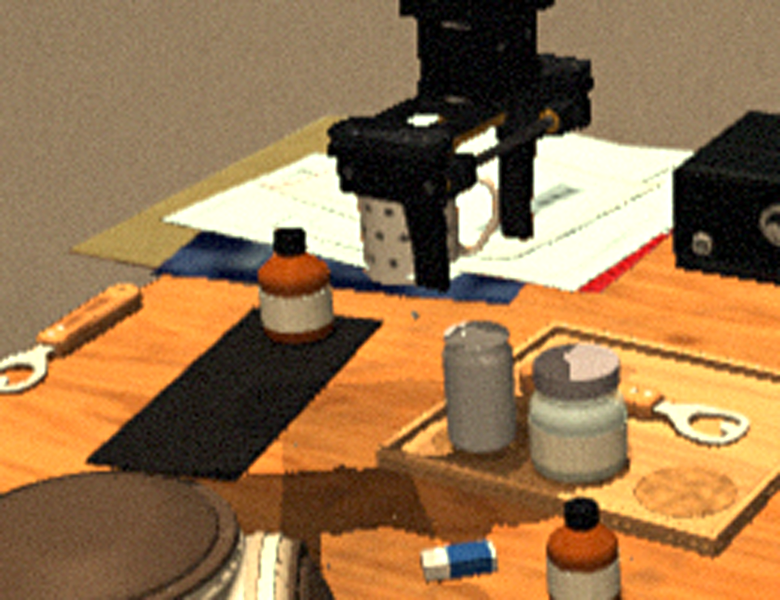

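The bottle stands upright on the far end of the mat, with its base at crop (296,335). The can is next.

Emit:
move_arm(
  increments="-1 0 0.028 0 0 0 0; -1 0 0.057 0 0 0 0; -1 0 0.085 0 0 0 0; -1 0 0.093 0 0 0 0; -1 0 0.1 0 0 0 0; -1 0 0.108 0 0 0 0; -1 0 0.108 0 0 0 0; -1 0 0.108 0 0 0 0",
)

```text
time_s: 8.75
tcp_pos: [0.4918, 0.1248, 0.0272]
ee_rot: [[0.042, 0.001, -0.999], [0.999, 0.001, 0.042], [0.001, -1.0, -0.001]]
wrist_force: [-0.7, 0.8, -0.1]
gripper_width: 0.996
```

Emit:
move_arm(
  increments="1 0 0 0 0 0 0; 1 0 0 0 0 0 0; 1 0 0 0 0 0 0; 1 0 0 0 0 0 0; 1 0 0 0 0 0 0; 1 0 0 0 0 0 0; 1 0 0 0 0 0 0; 1 0 0 0 0 0 0",
)

```text
time_s: 9.55
tcp_pos: [0.4914, 0.1245, 0.0266]
ee_rot: [[0.042, 0.0, -0.999], [0.999, 0.0, 0.042], [0.0, -1.0, -0.0]]
wrist_force: [0.7, 0.5, 0.5]
gripper_width: 0.528
```

```bash
python3 -c "
from plan import *
Y=177.59
go([(1,491.4,124.2,50,Y,12),(1,491.4,124.2,135,Y,45),(1,495,325,135,Y),('w',1,1),(1,495,325,40,Y,32),(1,495,325,27,Y,7),('w',1,2)])"
```

```text
1 0 -0.012 0 0 0 0; 1 0 -0.023 0 0 0 0; 1 0 -0.066 0 0 0 0; 1 0 -0.108 0 0 0 0; 1 0.04 -0.108 0.001 0 0 0; 1 0.08 -0.108 0.002 0 0 0; 1 0.121 -0.108 0.003 0 0 0; 1 0.161 -0.108 0.004 0 0 0
1 0.04 0 0.001 0 0 0; 1 0.04 0 0.001 0 0 0; 1 0.04 0.032 0.001 0 0 0; 1 0.04 0.063 0.001 0 0 0; 1 0.04 0.095 0.001 0 0 0; 1 0.04 0.102 0.001 0 0 0; 1 0.04 0.108 0.001 0 0 0; 1 0.04 0.108 0.001 0 0 0
1 0 0 0 0 0 0
END [494.8 325.2  27. ] 177.59
```

Emit:
move_arm(
  increments="1 0 -0.012 0 0 0 0; 1 0 -0.023 0 0 0 0; 1 0 -0.066 0 0 0 0; 1 0 -0.108 0 0 0 0; 1 0.04 -0.108 0.001 0 0 0; 1 0.08 -0.108 0.002 0 0 0; 1 0.121 -0.108 0.003 0 0 0; 1 0.161 -0.108 0.004 0 0 0",
)

```text
time_s: 10.35
tcp_pos: [0.4938, 0.2869, 0.1359]
ee_rot: [[0.042, 0.001, -0.999], [0.999, 0.001, 0.042], [0.001, -1.0, -0.001]]
wrist_force: [1.0, -0.2, -1.3]
gripper_width: 0.532
```

Emit:
move_arm(
  increments="1 0.04 0 0.001 0 0 0; 1 0.04 0 0.001 0 0 0; 1 0.04 0.032 0.001 0 0 0; 1 0.04 0.063 0.001 0 0 0; 1 0.04 0.095 0.001 0 0 0; 1 0.04 0.102 0.001 0 0 0; 1 0.04 0.108 0.001 0 0 0; 1 0.04 0.108 0.001 0 0 0",
)

```text
time_s: 11.15
tcp_pos: [0.4952, 0.3257, 0.0274]
ee_rot: [[0.042, 0.001, -0.999], [0.999, 0.001, 0.042], [0.001, -1.0, -0.001]]
wrist_force: [-0.1, 0.2, -1.4]
gripper_width: 0.531
```

```bash
python3 -c "
from h import *
from station import sense
print(sense()['tcp_pos'])
snap('scene','f',130,150,120,90,6)
d=np.array([-.9328,-.7816,0]);d/=np.linalg.norm(d)
for z in (.004,.008,.012): print(z,proj('scene',np.array([.495,.325,z])+.0235*d))"
```

```text
[0.49520839 0.32567662 0.02739413]
0.004 [183.76996134 232.47540892]
0.008 [183.56160983 230.80312346]
0.012 [183.3526692  229.12610953]
```

View pics/scene_f.png

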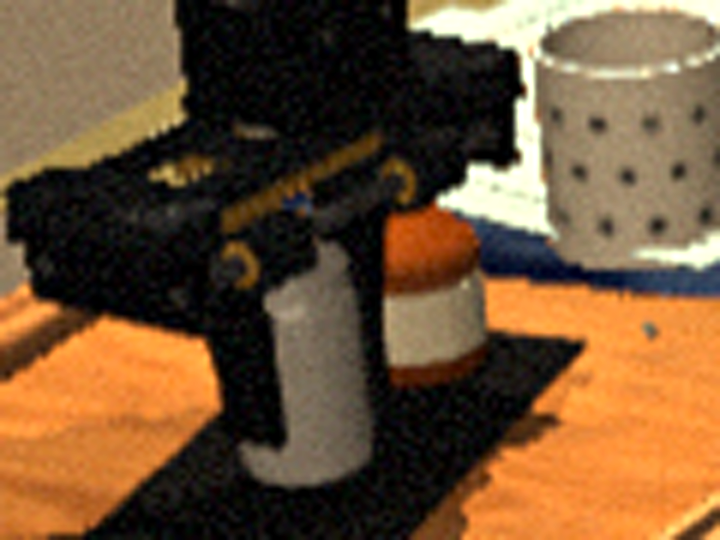

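The can hangs about 2–3 mm above the mat, with its base at crop (312,487). Lower by 2 mm and release.

```bash
python3 -c "
from plan import *
Y=177.59
go([(1,494.8,325.2,25,Y),('w',1,1),('w',-.5,5),(-.5,494.8,325.2,40,Y),(-.5,494.8,325.2,135,Y),(-1,489,50,135,Y),('w',-1,2),(-1,489,50,50,Y,30),(-1,489,50,25,Y,10),('w',-1,1)])"
```

```text
1 0 0.002 0 0 0 0; 1 0 0.002 0 0 0 0; -0.5 0 0.002 0 0 0 0; -0.5 0 0.002 0 0 0 0; -0.5 0 0.002 0 0 0 0; -0.5 0 0.002 0 0 0 0; -0.5 0 0.002 0 0 0 0; -0.5 0 -0.013 0 0 0 0
-0.5 0 -0.048 0 0 0 0; -0.5 0 -0.095 0 0 0 0; -1 -0.046 -0.095 -0.001 0 0 0; -1 -0.092 -0.095 -0.002 0 0 0; -1 -0.138 -0.095 -0.003 0 0 0; -1 -0.183 -0.095 -0.004 0 0 0; -1 -0.229 -0.095 -0.005 0 0 0; -1 -0.275 -0.095 -0.006 0 0 0
-1 0 0 0 0 0 0; -1 0 0 0 0 0 0; -1 0 0.028 0 0 0 0; -1 0 0.057 0 0 0 0; -1 0 0.085 0 0 0 0; -1 0 0.093 0 0 0 0; -1 0 0.102 0 0 0 0; -1 0 0.11 0 0 0 0
-1 0 0 0 0 0 0
END [489.2  50.2  25. ] 177.59
```

Emit:
move_arm(
  increments="1 0 0.002 0 0 0 0; 1 0 0.002 0 0 0 0; -0.5 0 0.002 0 0 0 0; -0.5 0 0.002 0 0 0 0; -0.5 0 0.002 0 0 0 0; -0.5 0 0.002 0 0 0 0; -0.5 0 0.002 0 0 0 0; -0.5 0 -0.013 0 0 0 0",
)

```text
time_s: 12.0
tcp_pos: [0.4935, 0.3243, 0.0378]
ee_rot: [[0.043, -0.003, -0.999], [0.999, -0.003, 0.043], [-0.003, -1.0, 0.003]]
wrist_force: [-0.1, -0.1, -0.2]
gripper_width: 0.746
```

Emit:
move_arm(
  increments="-0.5 0 -0.048 0 0 0 0; -0.5 0 -0.095 0 0 0 0; -1 -0.046 -0.095 -0.001 0 0 0; -1 -0.092 -0.095 -0.002 0 0 0; -1 -0.138 -0.095 -0.003 0 0 0; -1 -0.183 -0.095 -0.004 0 0 0; -1 -0.229 -0.095 -0.005 0 0 0; -1 -0.275 -0.095 -0.006 0 0 0",
)

```text
time_s: 12.8
tcp_pos: [0.4888, 0.0488, 0.1348]
ee_rot: [[0.041, 0.001, -0.999], [0.999, 0.0, 0.041], [0.0, -1.0, -0.001]]
wrist_force: [0.4, -0.0, -0.7]
gripper_width: 0.997
```

Emit:
move_arm(
  increments="-1 0 0 0 0 0 0; -1 0 0 0 0 0 0; -1 0 0.028 0 0 0 0; -1 0 0.057 0 0 0 0; -1 0 0.085 0 0 0 0; -1 0 0.093 0 0 0 0; -1 0 0.102 0 0 0 0; -1 0 0.11 0 0 0 0",
)

```text
time_s: 13.6
tcp_pos: [0.4901, 0.0514, 0.0248]
ee_rot: [[0.041, 0.002, -0.999], [0.999, 0.001, 0.041], [0.001, -1.0, -0.002]]
wrist_force: [-0.4, 0.4, 0.2]
gripper_width: 0.998
```

Emit:
move_arm(
  increments="-1 0 0 0 0 0 0; 1 0 0 0 0 0 0; 1 0 0 0 0 0 0; 1 0 0 0 0 0 0; 1 0 0 0 0 0 0; 1 0 0 0 0 0 0; 1 0 0 0 0 0 0; 1 0 0 0 0 0 0",
)

```text
time_s: 14.4
tcp_pos: [0.4896, 0.0506, 0.025]
ee_rot: [[0.042, 0.001, -0.999], [0.999, 0.0, 0.042], [0.0, -1.0, -0.001]]
wrist_force: [1.1, 0.3, 4.9]
gripper_width: 0.726
```

```bash
python3 -c "
from plan import *
Y=177.59
go([(1,489.2,50.2,50,Y,12),(1,489.2,50.2,135,Y,45),(1,402,306,135,Y),('w',1,1),(1,402,306,40,Y,32),(1,402,306,24,Y,8),('w',1,2)])"
python3 -c "
from h import *
snap('scene','g',100,100,260,200,3)"
```

```text
1 0 -0.008 0 0 0 0; 1 0 -0.017 0 0 0 0; 1 0 -0.025 0 0 0 0; 1 0 -0.068 0 0 0 0; 1 0 -0.11 0 0 0 0; 1 0.042 -0.11 0.016 0 0 0; 1 0.084 -0.11 0.033 0 0 0; 1 0.126 -0.11 0.049 0 0 0
1 0.042 0 0.016 0 0 0; 1 0.084 0 0.033 0 0 0; 1 0.126 0 0.049 0 0 0; 1 0.126 0 0.049 0 0 0; 1 0.126 0.032 0.049 0 0 0; 1 0.126 0.063 0.049 0 0 0; 1 0.126 0.095 0.049 0 0 0; 1 0.126 0.103 0.049 0 0 0
1 0 0.008 0 0 0 0; 1 0 0.008 0 0 0 0; 1 0 0.008 0 0 0 0
END [401.9 306.1  24. ] 177.59
```

View pics/scene_g.png

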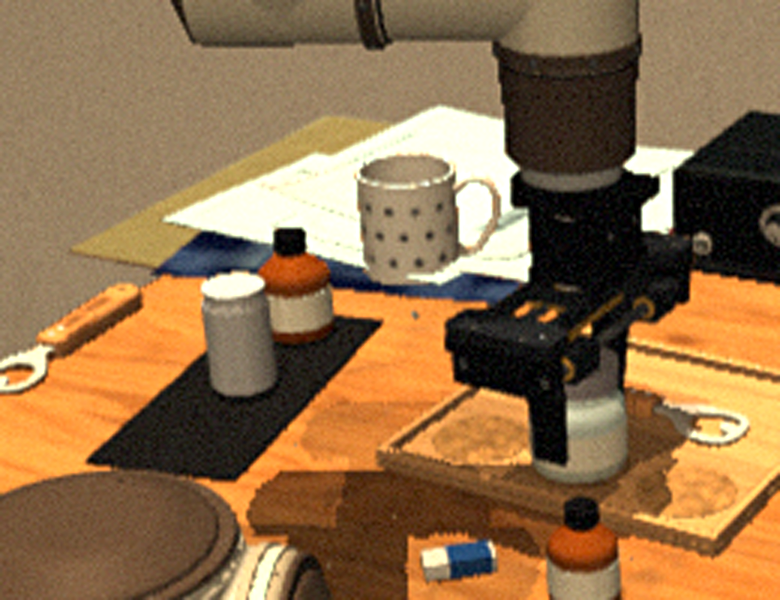

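The can (crop 240,390) and bottle (300,335) stand upright on the mat. The jar is gripped at 63 mm. Moving on.

Emit:
move_arm(
  increments="1 0 -0.008 0 0 0 0; 1 0 -0.017 0 0 0 0; 1 0 -0.025 0 0 0 0; 1 0 -0.068 0 0 0 0; 1 0 -0.11 0 0 0 0; 1 0.042 -0.11 0.016 0 0 0; 1 0.084 -0.11 0.033 0 0 0; 1 0.126 -0.11 0.049 0 0 0",
)

```text
time_s: 15.25
tcp_pos: [0.4446, 0.1793, 0.1355]
ee_rot: [[0.044, 0.001, -0.999], [0.999, 0.001, 0.044], [0.001, -1.0, -0.001]]
wrist_force: [1.0, -0.4, -2.3]
gripper_width: 0.724
```

Emit:
move_arm(
  increments="1 0.042 0 0.016 0 0 0; 1 0.084 0 0.033 0 0 0; 1 0.126 0 0.049 0 0 0; 1 0.126 0 0.049 0 0 0; 1 0.126 0.032 0.049 0 0 0; 1 0.126 0.063 0.049 0 0 0; 1 0.126 0.095 0.049 0 0 0; 1 0.126 0.103 0.049 0 0 0",
)

```text
time_s: 16.05
tcp_pos: [0.4, 0.3038, 0.0288]
ee_rot: [[0.043, -0.005, -0.999], [0.999, -0.006, 0.043], [-0.006, -1.0, 0.005]]
wrist_force: [-0.9, -1.7, -1.8]
gripper_width: 0.726
```

Emit:
move_arm(
  increments="1 0 0.008 0 0 0 0; 1 0 0.008 0 0 0 0; 1 0 0.008 0 0 0 0",
)

```text
time_s: 16.35
tcp_pos: [0.4025, 0.3071, 0.0248]
ee_rot: [[0.042, 0.002, -0.999], [0.999, 0.002, 0.042], [0.002, -1.0, -0.001]]
wrist_force: [0.7, -0.4, -1.8]
gripper_width: 0.727
```

```bash
python3 -c "
from h import *
snap('scene','h',110,160,120,90,6)
d=np.array([-.84,-.76,0]);d/=np.linalg.norm(d)
for z in (.004,.008,.012): print(z,proj('scene',np.array([.402,.306,z])+.032*d))"
```

```text
0.004 [163.83617588 255.24391917]
0.008 [163.58228102 253.48309561]
0.012 [163.32761535 251.71692634]
```

View pics/scene_h.png

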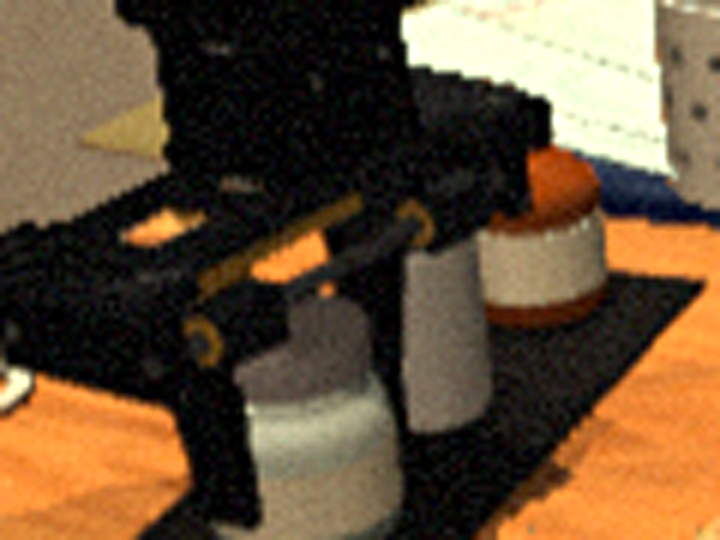

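```bash
python3 -c "
from plan import *
Y=177.59
go([(1,401.9,306.1,23,Y),('w',1,1),('w',-.8,4),(-.8,401.9,306.1,35,Y),(-.8,401.9,306.1,135,Y),(-1,572.3,65.1,130,176.7),('w',-1,2)])"
```

```text
1 0 0.001 0 0 0 0; 1 0 0.001 0 0 0 0; -0.8 0 0.001 0 0 0 0; -0.8 0 0.001 0 0 0 0; -0.8 0 0.001 0 0 0 0; -0.8 0 0.001 0 0 0 0; -0.8 0 -0.011 0 0 0 0; -0.8 0 -0.061 0 0 0 0
-0.8 0 -0.05 0 0 0 0; -1 -0.039 -0.049 -0.03 0 0.003 0; -1 -0.078 -0.048 -0.06 0 0.005 0; -1 -0.117 -0.048 -0.09 0 0.008 0; -1 -0.156 -0.047 -0.12 0 0.01 0; -1 -0.195 -0.046 -0.15 0 0.013 0; -1 -0.234 -0.045 -0.18 0 0.016 0; -1 -0.234 -0.045 -0.18 0 0.016 0
-1 0 0 0 0 0 0
END [571.9  64.7 130. ] 176.67
```

Emit:
move_arm(
  increments="1 0 0.001 0 0 0 0; 1 0 0.001 0 0 0 0; -0.8 0 0.001 0 0 0 0; -0.8 0 0.001 0 0 0 0; -0.8 0 0.001 0 0 0 0; -0.8 0 0.001 0 0 0 0; -0.8 0 -0.011 0 0 0 0; -0.8 0 -0.061 0 0 0 0",
)

```text
time_s: 17.2
tcp_pos: [0.3995, 0.3034, 0.0815]
ee_rot: [[0.043, -0.007, -0.999], [0.999, -0.009, 0.043], [-0.01, -1.0, 0.007]]
wrist_force: [0.7, 0.8, -0.4]
gripper_width: 0.898
```

Emit:
move_arm(
  increments="-0.8 0 -0.05 0 0 0 0; -1 -0.039 -0.049 -0.03 0 0.003 0; -1 -0.078 -0.048 -0.06 0 0.005 0; -1 -0.117 -0.048 -0.09 0 0.008 0; -1 -0.156 -0.047 -0.12 0 0.01 0; -1 -0.195 -0.046 -0.15 0 0.013 0; -1 -0.234 -0.045 -0.18 0 0.016 0; -1 -0.234 -0.045 -0.18 0 0.016 0",
)

```text
time_s: 18.0
tcp_pos: [0.5743, 0.0606, 0.1301]
ee_rot: [[0.064, 0.001, -0.998], [0.998, -0.001, 0.064], [-0.0, -1.0, -0.001]]
wrist_force: [-0.3, 0.6, -0.4]
gripper_width: 0.998
```

```bash
python3 -c "
from h import *
snap('scene','i',100,100,260,200,3)
snap('top','i',120,130,360,200,2)"; python3 -c "
from plan import *
Y=176.67
go([('w',-1,1),(-1,572.3,65.1,40,Y,30),(-1,572.3,65.1,9,Y,8),('w',-1,2)])"
```

```text
-1 0 0 0 0 0 0; -1 0 0.022 0 0 0 0; -1 0 0.045 0 0 0 0; -1 0 0.068 0 0 0 0; -1 0 0.09 0 0 0 0; -1 0 0.098 0 0 0 0; -1 0 0.106 0 0 0 0; -1 0 0.113 0 0 0 0
-1 0 0.008 0 0 0 0; -1 0 0.008 0 0 0 0; -1 0 0.008 0 0 0 0
END [571.9  64.7   9. ] 176.67
```

View pics/scene_i.png

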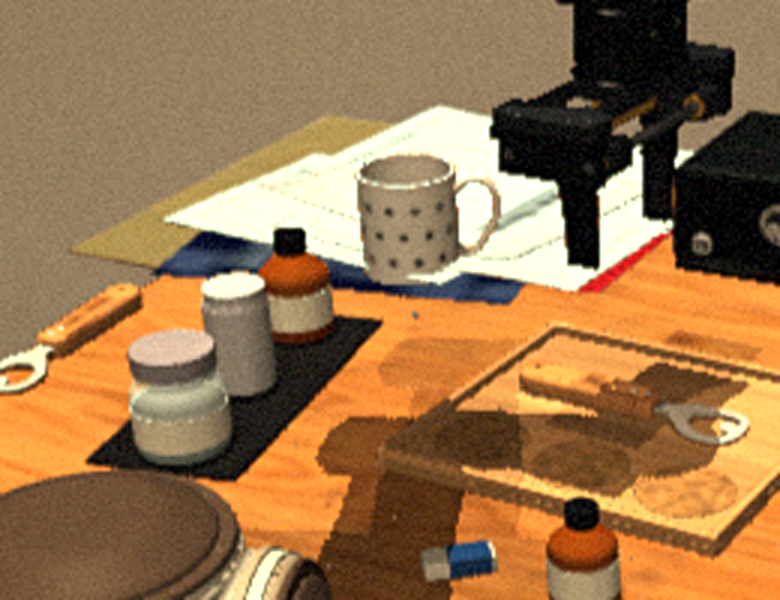

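View pics/top_i.png

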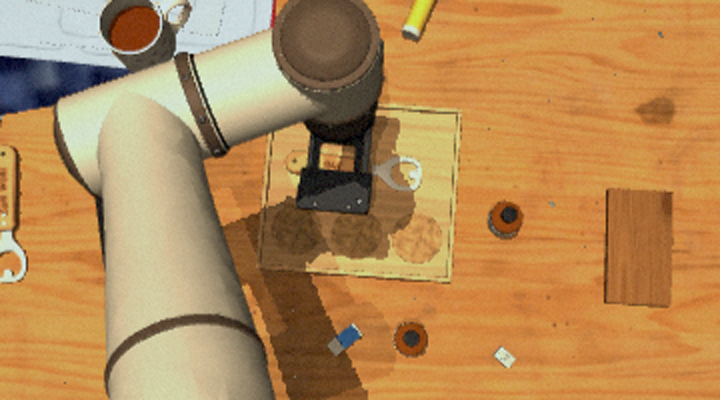

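All three stand upright on the mat: jar at crop (180,455), can (240,390), bottle (300,335). The opener is undisturbed and the gripper sits over its handle. Descending.

Emit:
move_arm(
  increments="-1 0 0 0 0 0 0; -1 0 0.022 0 0 0 0; -1 0 0.045 0 0 0 0; -1 0 0.068 0 0 0 0; -1 0 0.09 0 0 0 0; -1 0 0.098 0 0 0 0; -1 0 0.106 0 0 0 0; -1 0 0.113 0 0 0 0",
)

```text
time_s: 18.9
tcp_pos: [0.5723, 0.0659, 0.017]
ee_rot: [[0.056, 0.002, -0.998], [0.998, 0.0, 0.056], [0.001, -1.0, -0.002]]
wrist_force: [0.5, -0.4, 0.3]
gripper_width: 0.999
```

Emit:
move_arm(
  increments="-1 0 0.008 0 0 0 0; -1 0 0.008 0 0 0 0",
)

```text
time_s: 19.1
tcp_pos: [0.5713, 0.0649, 0.0079]
ee_rot: [[0.058, -0.001, -0.998], [0.998, -0.0, 0.058], [-0.0, -1.0, 0.001]]
wrist_force: [0.0, 1.1, 0.9]
gripper_width: 1.0
```

```bash
python3 -c "
from h import *
snap('scene','j',230,150,120,90,6)"
```

```text
(no output)
```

View pics/scene_j.png

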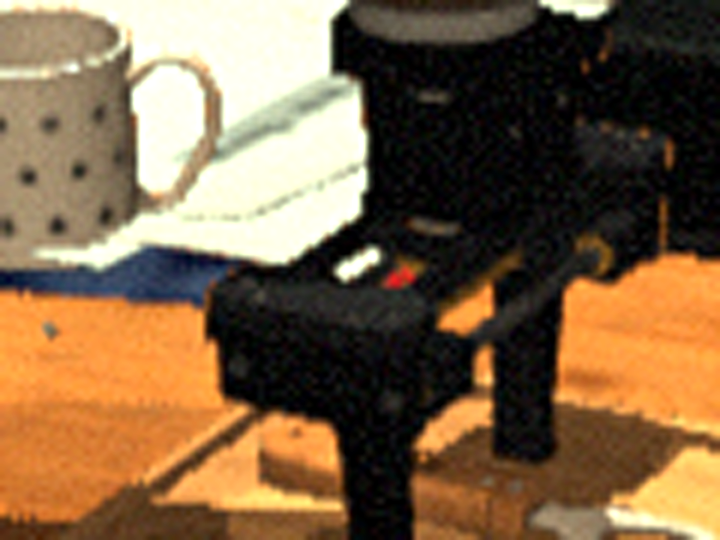

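The fingers straddle the handle at crop (430,480). Closing.

Emit:
move_arm(
  increments="1 0 0 0 0 0 0; 1 0 0 0 0 0 0; 1 0 0 0 0 0 0; 1 0 0 0 0 0 0; 1 0 0 0 0 0 0; 1 0 0 0 0 0 0; 1 0 0 0 0 0 0; 1 0 0 0 0 0 0",
)

```text
time_s: 19.95
tcp_pos: [0.5718, 0.065, 0.0085]
ee_rot: [[0.058, -0.0, -0.998], [0.998, 0.0, 0.058], [-0.0, -1.0, 0.0]]
wrist_force: [0.0, 0.5, 0.2]
gripper_width: 0.355
```

```bash
python3 -c "
from plan import *
Y=176.67
go([(1,571.9,64.7,30,Y,10),(1,571.9,64.7,120,Y,40),(1,492,-321.4,120,88),('w',1,2),(1,492,-321.4,40,88,30)])"
```

```text
1 0 -0.007 0 0 0 0; 1 0 -0.014 0 0 0 0; 1 0 -0.021 0 0 0 0; 1 0 -0.051 0 0 0 0; 1 0 -0.081 0 0 0 0; 1 0 -0.111 0 0 0 0; 1 -0.035 -0.111 0.005 0 0.141 0; 1 -0.071 -0.111 0.01 0 0.281 0
1 -0.036 0 -0.004 0 0.141 0; 1 -0.071 0 -0.009 0 0.282 0; 1 -0.107 0 -0.014 0 0.423 0; 1 -0.142 0 -0.019 0 0.563 0; 1 -0.178 0 -0.024 0 0.704 0; 1 -0.213 0 -0.028 0 0.845 0; 1 -0.249 0 -0.033 0 0.985 0; 1 -0.284 0 -0.038 0 1.126 0
1 -0.011 0 -0.034 0 0.141 0; 1 -0.011 0 -0.034 0 0.141 0; 1 -0.011 0 -0.034 0 0.141 0; 1 -0.011 0.027 -0.034 0 0.141 0; 1 -0.011 0.053 -0.034 0 0.141 0; 1 -0.011 0.08 -0.034 0 0.141 0
END [ 491.9 -321.    40. ] 87.98
```

Emit:
move_arm(
  increments="1 0 -0.007 0 0 0 0; 1 0 -0.014 0 0 0 0; 1 0 -0.021 0 0 0 0; 1 0 -0.051 0 0 0 0; 1 0 -0.081 0 0 0 0; 1 0 -0.111 0 0 0 0; 1 -0.035 -0.111 0.005 0 0.141 0; 1 -0.071 -0.111 0.01 0 0.281 0",
)

```text
time_s: 20.75
tcp_pos: [0.5584, -0.0051, 0.1216]
ee_rot: [[0.336, 0.004, -0.942], [0.942, 0.001, 0.336], [0.002, -1.0, -0.003]]
wrist_force: [-0.1, -0.6, -1.6]
gripper_width: 0.3
```

Emit:
move_arm(
  increments="1 -0.036 0 -0.004 0 0.141 0; 1 -0.071 0 -0.009 0 0.282 0; 1 -0.107 0 -0.014 0 0.423 0; 1 -0.142 0 -0.019 0 0.563 0; 1 -0.178 0 -0.024 0 0.704 0; 1 -0.213 0 -0.028 0 0.845 0; 1 -0.249 0 -0.033 0 0.985 0; 1 -0.284 0 -0.038 0 1.126 0",
)

```text
time_s: 21.55
tcp_pos: [0.4986, -0.2872, 0.1204]
ee_rot: [[0.995, 0.001, -0.1], [0.1, -0.0, 0.995], [0.001, -1.0, -0.0]]
wrist_force: [0.2, 0.1, -0.9]
gripper_width: 0.302
```

Emit:
move_arm(
  increments="1 -0.011 0 -0.034 0 0.141 0; 1 -0.011 0 -0.034 0 0.141 0; 1 -0.011 0 -0.034 0 0.141 0; 1 -0.011 0.027 -0.034 0 0.141 0; 1 -0.011 0.053 -0.034 0 0.141 0; 1 -0.011 0.08 -0.034 0 0.141 0",
)

```text
time_s: 22.15
tcp_pos: [0.4925, -0.3195, 0.0396]
ee_rot: [[0.999, 0.002, 0.032], [-0.032, -0.0, 0.999], [0.002, -1.0, -0.0]]
wrist_force: [0.8, -0.9, -1.2]
gripper_width: 0.302
```

```bash
python3 -c "
from h import *
snap('scene','k',400,220,200,150,4)
snap('top','k',380,180,160,120,5)"; python3 -c "
from plan import *
Y=87.98
go([(1,492,-321.4,16,Y,8),('w',1,2)])"
```

```text
1 0 0.006 0 0 0 0; 1 0 0.012 0 0 0 0; 1 0 0.018 0 0 0 0; 1 0 0.024 0 0 0 0; 1 0 0.024 0 0 0 0; 1 0 0.024 0 0 0 0
END [ 491.9 -321.    16. ] 87.98
```

View pics/scene_k.png

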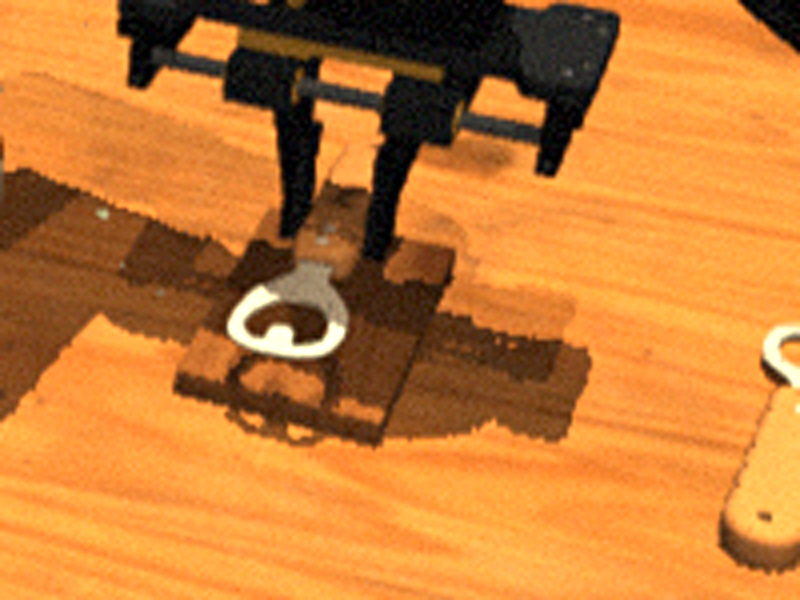

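View pics/top_k.png

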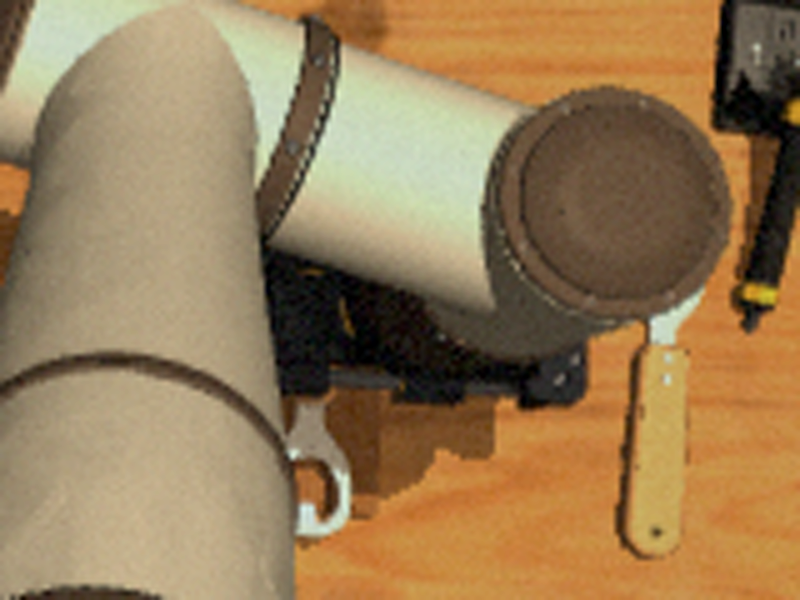

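The opener hangs at scene crop (290,320), over the board, but the jaw width fell from 31 to 26 mm on lifting. I'll triangulate to check its height and tilt.

```bash
cat >> h.py <<'E'
def tri(a,b):
    A=[];
    o=[];D=[]
    for n,p in (("top",a),("scene",b)):
        c=camera_params(n);d=c["orientation"]@np.array([(p[0]-c["cx"])/c["fx"],(p[1]-c["cy"])/c["fy"],1.]);o.append(c["xyz"]);D.append(d/np.linalg.norm(d))
    t,*_=np.linalg.lstsq(np.array([D[0],-D[1]]).T,o[1]-o[0],rcond=None)
    p,q=o[0]+t[0]*D[0],o[1]+t[1]*D[1];return (p+q)/2,np.linalg.norm(p-q)
E
python3 -c "
from h import *
t=lambda x,y:(380+x/5,180+y/5)
s=lambda x,y:(400+x/4,220+y/4)
print('tab',tri(t(307,512),s(281,331)))
print('neck',tri(t(313,403),s(316,268)))
print('rightmost',tri(t(350,490),s(345,320)))
d=np.load('scene_k.npz')['d'];
c=camera_params('scene')
for x,y in [(325,265),(345,250),(325,290),(255,345),(345,325),(345,200),(345,225)]:
    u,v=map(int,map(round,s(x,y)));z=d[v,u];print((x,y),(c['xyz']+c['orientation']@np.array([(u-c['cx'])/c['fx']*z,(v-c['cy'])/c['fy']*z,z])).round(4))
d=np.load('top_k.npz')['d'];c=camera_params('top')
for x,y in [(313,405),(313,430),(325,530),(345,490)]:
    u,v=map(int,map(round,t(x,y)));z=d[v,u];print('top',(x,y),(c['xyz']+c['orientation']@np.array([(u-c['cx'])/c['fx']*z,(v-c['cy'])/c['fy']*z,z])).round(4))
"
```

```text
tab (array([ 0.40240211, -0.3162175 ,  0.04400516]), np.float64(0.0002948299337567222))
neck (array([ 0.45708418, -0.31902569,  0.04367577]), np.float64(0.001539201071823886))
rightmost (array([ 0.41408557, -0.33776431,  0.04800413]), np.float64(0.0022382897274501844))
(325, 265) [ 0.4593 -0.321   0.0447]
(345, 250) [ 0.4644 -0.3274  0.0514]
(325, 290) [ 0.4435 -0.3246  0.0429]
(255, 345) [ 0.396  -0.3083  0.0395]
(345, 325) [ 0.4217 -0.3376  0.0418]
(345, 200) [ 0.5017 -0.3194  0.0528]
(345, 225) [ 0.4874 -0.3228  0.0493]
top (313, 405) [ 0.4566 -0.3214  0.0415]
top (313, 430) [ 0.4443 -0.3225  0.0377]
top (325, 530) [ 0.3939 -0.3266  0.039 ]
top (345, 490) [ 0.4145 -0.3378  0.0364]
```

Emit:
move_arm(
  increments="1 0 0.006 0 0 0 0; 1 0 0.012 0 0 0 0; 1 0 0.018 0 0 0 0; 1 0 0.018 0 0 0 0; 1 0 0.018 0 0 0 0",
)

```text
time_s: 22.75
tcp_pos: [0.4919, -0.3209, 0.0219]
ee_rot: [[0.999, 0.0, 0.035], [-0.035, -0.0, 0.999], [0.0, -1.0, -0.0]]
wrist_force: [0.2, -0.0, -0.7]
gripper_width: 0.306
```

```bash
python3 -c "
from h import *
snap('scene','l',430,250,120,90,6)"
```

```text
(no output)
```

View pics/scene_l.png

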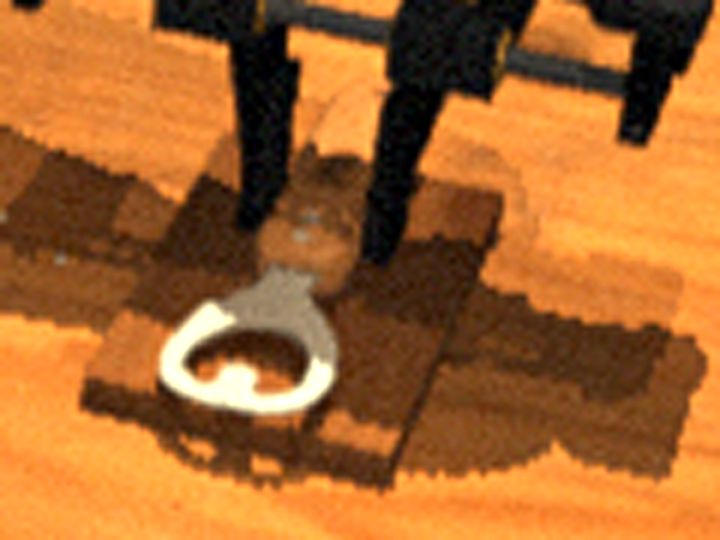

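The opener hovers level over the board, with the loop at crop (250,360). Lowering further.

Emit:
move_arm(
  increments="1 0 0.002 0 0 0 0; 1 0 0.004 0 0 0 0; 1 0 0.004 0 0 0 0; 1 0 0.004 0 0 0 0",
)

```text
time_s: 23.2
tcp_pos: [0.4917, -0.3208, 0.0175]
ee_rot: [[0.999, -0.0, 0.035], [-0.035, 0.0, 0.999], [-0.0, -1.0, 0.0]]
wrist_force: [0.7, 0.3, -1.3]
gripper_width: 0.303
```

```bash
python3 -c "
from h import *
snap('scene','m',430,250,120,90,6)"
```

```text
(no output)
```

View pics/scene_m.png

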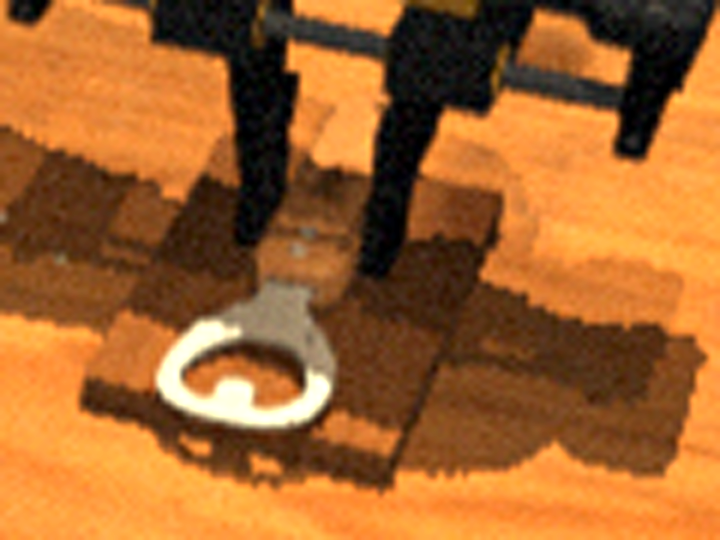

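Emit:
move_arm(
  increments="1 0 0.001 0 0 0 0; 1 0 0.002 0 0 0 0; 1 0 0.002 0 0 0 0; 0 0 0.002 0 0 0 0; 0 0 0.002 0 0 0 0; 0 0 0.002 0 0 0 0; 0 0 0.002 0 0 0 0; 0 0 0.002 0 0 0 0",
)

```text
time_s: 24.05
tcp_pos: [0.4917, -0.3207, 0.0154]
ee_rot: [[0.999, -0.0, 0.035], [-0.035, 0.0, 0.999], [-0.0, -1.0, 0.0]]
wrist_force: [0.6, 0.2, 0.4]
gripper_width: 0.497
```

```bash
python3 -c "
from plan import *
json.dump({'p':[491.9,-321,16],'yaw':87.98},open('cmd.json','w'))
go([(0,491.9,-321,50,87.98,15),(0,491.9,-321,130,87.98),(-.2,520,0,150,177.6)])"
```

```text
0 0 -0.011 0 0 0 0; 0 0 -0.023 0 0 0 0; 0 0 -0.034 0 0 0 0; 0 0 -0.074 0 0 0 0; 0 0 -0.114 0 0 0 0; -0.2 0.002 -0.116 0.029 0 -0.142 0; -0.2 0.003 -0.118 0.059 0 -0.284 0; -0.2 0.005 -0.119 0.088 0 -0.427 0
-0.2 0.013 -0.002 0.026 0 -0.142 0; -0.2 0.027 -0.004 0.052 0 -0.284 0; -0.2 0.04 -0.006 0.078 0 -0.426 0; -0.2 0.054 -0.008 0.104 0 -0.568 0; -0.2 0.067 -0.01 0.13 0 -0.711 0; -0.2 0.081 -0.011 0.156 0 -0.853 0; -0.2 0.094 -0.013 0.182 0 -0.995 0; -0.2 0.108 -0.015 0.208 0 -1.137 0
END [5.204e+02 2.000e-01 1.500e+02] 177.59
```

Emit:
move_arm(
  increments="0 0 -0.011 0 0 0 0; 0 0 -0.023 0 0 0 0; 0 0 -0.034 0 0 0 0; 0 0 -0.074 0 0 0 0; 0 0 -0.114 0 0 0 0; -0.2 0.002 -0.116 0.029 0 -0.142 0; -0.2 0.003 -0.118 0.059 0 -0.284 0; -0.2 0.005 -0.119 0.088 0 -0.427 0",
)

```text
time_s: 24.85
tcp_pos: [0.5001, -0.2322, 0.1365]
ee_rot: [[0.922, 0.003, -0.386], [0.386, -0.0, 0.922], [0.003, -1.0, -0.001]]
wrist_force: [-0.5, 0.8, -0.1]
gripper_width: 0.587
```

Emit:
move_arm(
  increments="-0.2 0.013 -0.002 0.026 0 -0.142 0; -0.2 0.027 -0.004 0.052 0 -0.284 0; -0.2 0.04 -0.006 0.078 0 -0.426 0; -0.2 0.054 -0.008 0.104 0 -0.568 0; -0.2 0.067 -0.01 0.13 0 -0.711 0; -0.2 0.081 -0.011 0.156 0 -0.853 0; -0.2 0.094 -0.013 0.182 0 -0.995 0; -0.2 0.108 -0.015 0.208 0 -1.137 0",
)

```text
time_s: 25.65
tcp_pos: [0.5203, 0.0017, 0.151]
ee_rot: [[0.036, 0.002, -0.999], [0.999, 0.0, 0.036], [0.001, -1.0, -0.002]]
wrist_force: [1.7, -0.0, -0.3]
gripper_width: 0.603
```

```bash
python3 -c "
from h import *
snap('scene','n',100,100,400,300,2)
snap('top','n',380,190,120,120,5)"
```

```text
(no output)
```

View pics/scene_n.png

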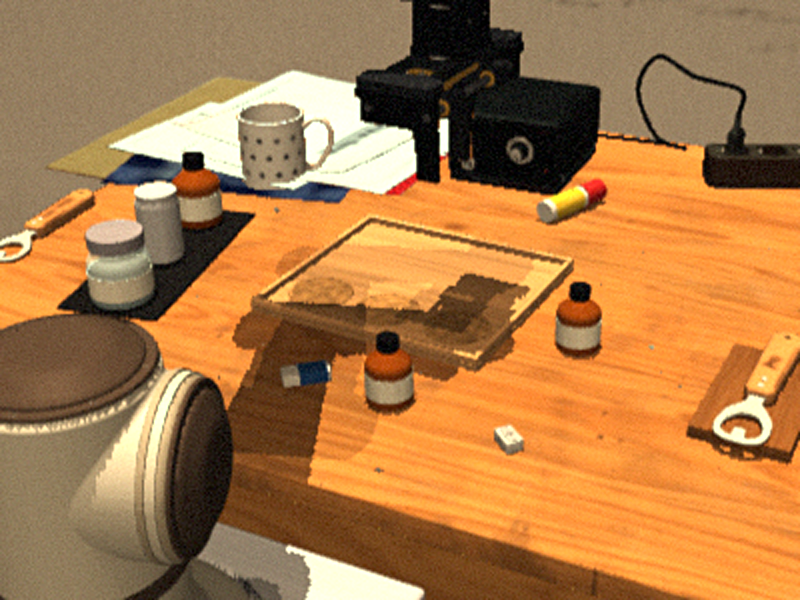

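View pics/top_n.png

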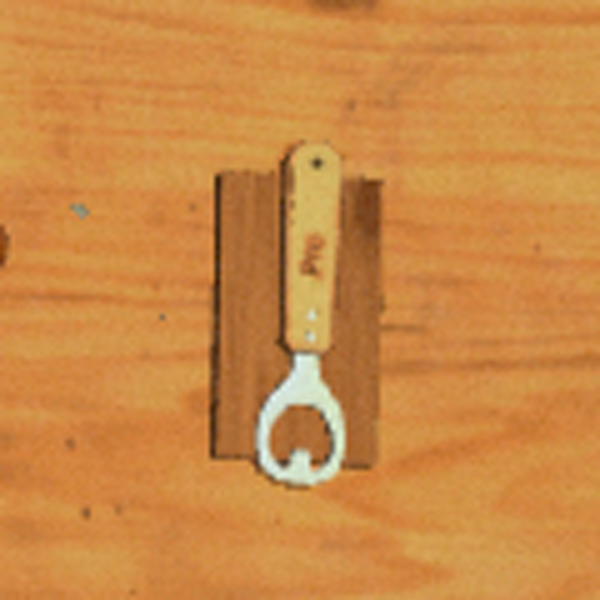

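```bash
python3 -c "
from h import *
t=lambda x,y:(380+(x+.5)/5-.5,190+(y+.5)/5-.5)
a=ray('top',*t(315,143),.022)[:2]*1000;b=ray('top',*t(301,487),.02)[:2]*1000
P=np.array([ray('top',*t(*p),.012)[:2]*1000 for p in [(219,171),(381,180),(372,468),(213,459)]])
print(a,b,(a+b)/2,np.degrees(np.arctan2(*(a-b)[::-1])),'board',P.mean(0),P.round(0).tolist())
im=np.load('top_n.npz')['im'];big=cv2.resize(im[180:300,150:240],None,fx=5,fy=5,interpolation=cv2.INTER_CUBIC)
cv2.imwrite('pics/top_o.png',cv2.convertScaleAbs(big[:,:,::-1],alpha=1.5))"
```

```text
[ 570.9439031  -327.51544386] [ 392.00070802 -319.00112007] [ 481.47230556 -323.25828197] -2.724144780135173 board [ 479.89310364 -319.77737961] [[556.0, -280.0], [554.0, -365.0], [403.0, -358.0], [405.0, -276.0]]
```

View pics/top_o.png

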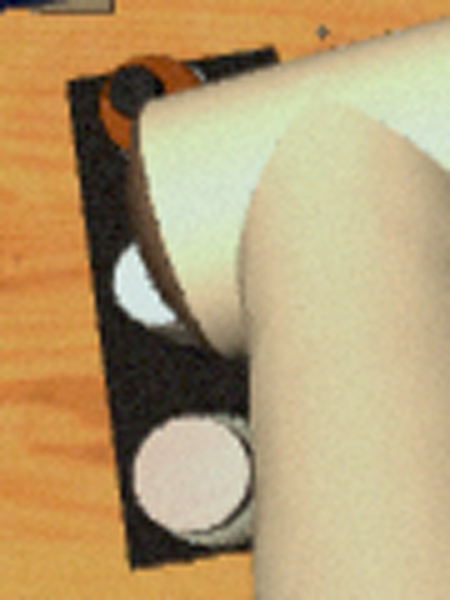

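```bash
python3 -c "
from h import *
t=lambda x,y:(150+(x+.5)/5-.5,180+(y+.5)/5-.5)
print(ray('top',*t(137,91),.086),ray('top',*t(192,472),.078))"
python3 -c "
from plan import *
Y=177.59
J=(401.9,306.1)
go([(-1,*J,150,Y),('w',-1,2),(-1,*J,50,Y,33),(-1,*J,23,Y,9),('w',-1,1)])"
```

```text
[0.5864995 0.3419932 0.086    ] [0.4027597  0.30494705 0.078     ]
-1 0.043 0 0.019 0 0 0; -1 0.086 0 0.038 0 0 0; -1 0.129 0 0.056 0 0 0; -1 0.172 0 0.075 0 0 0; -1 0.215 0 0.094 0 0 0; -1 0.258 0 0.113 0 0 0; -1 0.301 0 0.131 0 0 0; -1 0.301 0 0.131 0 0 0
-1 0 0 0 0 0 0; -1 0 0.025 0 0 0 0; -1 0 0.05 0 0 0 0; -1 0 0.075 0 0 0 0; -1 0 0.1 0 0 0 0; -1 0 0.109 0 0 0 0; -1 0 0.118 0 0 0 0; -1 0 0.127 0 0 0 0
-1 0 0 0 0 0 0
END [402.2 306.5  23. ] 177.59
```

The opener is within 4 mm of the board's centre and within 1° of its length, and all three objects are still upright on the mat. Now returning the jar.

Emit:
move_arm(
  increments="-1 0.043 0 0.019 0 0 0; -1 0.086 0 0.038 0 0 0; -1 0.129 0 0.056 0 0 0; -1 0.172 0 0.075 0 0 0; -1 0.215 0 0.094 0 0 0; -1 0.258 0 0.113 0 0 0; -1 0.301 0 0.131 0 0 0; -1 0.301 0 0.131 0 0 0",
)

```text
time_s: 26.55
tcp_pos: [0.4014, 0.3109, 0.1507]
ee_rot: [[0.038, 0.002, -0.999], [0.999, 0.003, 0.038], [0.003, -1.0, -0.002]]
wrist_force: [0.2, -0.1, 0.8]
gripper_width: 0.996
```

Emit:
move_arm(
  increments="-1 0 0 0 0 0 0; -1 0 0.025 0 0 0 0; -1 0 0.05 0 0 0 0; -1 0 0.075 0 0 0 0; -1 0 0.1 0 0 0 0; -1 0 0.109 0 0 0 0; -1 0 0.118 0 0 0 0; -1 0 0.127 0 0 0 0",
)

```text
time_s: 27.35
tcp_pos: [0.4029, 0.3067, 0.023]
ee_rot: [[0.043, 0.001, -0.999], [0.999, 0.001, 0.043], [0.002, -1.0, -0.001]]
wrist_force: [0.5, 0.4, -0.2]
gripper_width: 0.998
```

Emit:
move_arm(
  increments="-1 0 0 0 0 0 0; 1 0 0 0 0 0 0; 1 0 0 0 0 0 0; 1 0 0 0 0 0 0; 1 0 0 0 0 0 0; 1 0 0 0 0 0 0; 1 0 0 0 0 0 0; 1 0 0 0 0 0 0",
)

```text
time_s: 28.15
tcp_pos: [0.4021, 0.307, 0.023]
ee_rot: [[0.042, 0.0, -0.999], [0.999, 0.001, 0.042], [0.001, -1.0, -0.0]]
wrist_force: [-2.4, 1.0, 5.1]
gripper_width: 0.724
```

```bash
python3 -c "
from plan import *
Y=177.59
J=(402.2,306.5);T=(489.2,50.2)
go([(1,*J,47,Y,12),(1,*J,140,Y,45),(1,*T,140,Y),('w',1,1),(1,*T,45,Y,32),(1,*T,26,Y,8),('w',1,3)])"
```

```text
1 0 -0.008 0 0 0 0; 1 0 -0.016 0 0 0 0; 1 0 -0.024 0 0 0 0; 1 0 -0.055 0 0 0 0; 1 0 -0.086 0 0 0 0; 1 0 -0.117 0 0 0 0; 1 -0.042 -0.117 -0.016 0 0 0; 1 -0.084 -0.117 -0.033 0 0 0
1 -0.042 0 -0.016 0 0 0; 1 -0.084 0 -0.032 0 0 0; 1 -0.126 0 -0.048 0 0 0; 1 -0.168 0 -0.065 0 0 0; 1 -0.168 0 -0.065 0 0 0; 1 -0.168 0.032 -0.065 0 0 0; 1 -0.168 0.063 -0.065 0 0 0; 1 -0.168 0.095 -0.065 0 0 0
1 0 0.006 0 0 0 0; 1 0 0.013 0 0 0 0; 1 0 0.019 0 0 0 0; 1 0 0.019 0 0 0 0; 1 0 0.019 0 0 0 0; 1 0 0.019 0 0 0 0
END [489.5  50.6  26. ] 177.59
```

Emit:
move_arm(
  increments="1 0 -0.008 0 0 0 0; 1 0 -0.016 0 0 0 0; 1 0 -0.024 0 0 0 0; 1 0 -0.055 0 0 0 0; 1 0 -0.086 0 0 0 0; 1 0 -0.117 0 0 0 0; 1 -0.042 -0.117 -0.016 0 0 0; 1 -0.084 -0.117 -0.033 0 0 0",
)

```text
time_s: 28.95
tcp_pos: [0.4317, 0.2216, 0.1412]
ee_rot: [[0.039, 0.002, -0.999], [0.999, 0.003, 0.039], [0.003, -1.0, -0.002]]
wrist_force: [1.3, -0.7, -2.3]
gripper_width: 0.727
```

Emit:
move_arm(
  increments="1 -0.042 0 -0.016 0 0 0; 1 -0.084 0 -0.032 0 0 0; 1 -0.126 0 -0.048 0 0 0; 1 -0.168 0 -0.065 0 0 0; 1 -0.168 0 -0.065 0 0 0; 1 -0.168 0.032 -0.065 0 0 0; 1 -0.168 0.063 -0.065 0 0 0; 1 -0.168 0.095 -0.065 0 0 0",
)

```text
time_s: 29.75
tcp_pos: [0.4895, 0.0511, 0.0443]
ee_rot: [[0.042, 0.002, -0.999], [0.999, 0.001, 0.042], [0.001, -1.0, -0.002]]
wrist_force: [-0.4, 0.5, -2.4]
gripper_width: 0.727
```

Emit:
move_arm(
  increments="1 0 0.006 0 0 0 0; 1 0 0.013 0 0 0 0; 1 0 0.019 0 0 0 0; 1 0 0.019 0 0 0 0; 1 0 0.019 0 0 0 0; 1 0 0.019 0 0 0 0",
)

```text
time_s: 30.35
tcp_pos: [0.4899, 0.0511, 0.0264]
ee_rot: [[0.042, 0.002, -0.999], [0.999, 0.001, 0.042], [0.001, -1.0, -0.002]]
wrist_force: [-0.2, -0.0, -2.3]
gripper_width: 0.727
```

```bash
python3 -c "
from h import *
snap('scene','p',230,190,120,90,6)
d=np.array([-.927,-.507,0]);d/=np.linalg.norm(d)
for z in (.006,.010): print(z,proj('scene',np.array([.489,.0503,z])+.032*d))"
python3 -c "
from plan import *
Y=177.59
T=(489.5,50.6);C=(494.8,325.2)
go([('w',-.8,5),(-.8,*T,38,Y),(-.8,*T,140,Y),(-.8,*C,140,Y),('w',-.6,2),(-.6,*C,50,Y,30),(-.6,*C,25,Y,9),('w',-.6,1)])"
```

```text
0.006 [294.13907537 261.68399971]
0.01 [294.08111001 259.88434918]
-0.8 0 0 0 0 0 0; -0.8 0 0 0 0 0 0; -0.8 0 0 0 0 0 0; -0.8 0 0 0 0 0 0; -0.8 0 0 0 0 0 0; -0.8 0 -0.012 0 0 0 0; -0.8 0 -0.046 0 0 0 0; -0.8 0 -0.08 0 0 0 0
-0.8 0 -0.034 0 0 0 0; -0.8 0.046 -0.034 0.001 0 0 0; -0.8 0.092 -0.034 0.002 0 0 0; -0.8 0.137 -0.034 0.003 0 0 0; -0.8 0.183 -0.034 0.004 0 0 0; -0.8 0.229 -0.034 0.005 0 0 0; -0.8 0.275 -0.034 0.006 0 0 0; -0.6 0.275 -0.034 0.006 0 0 0
-0.6 0 0 0 0 0 0; -0.6 0 0.03 0 0 0 0; -0.6 0 0.06 0 0 0 0; -0.6 0 0.09 0 0 0 0; -0.6 0 0.098 0 0 0 0; -0.6 0 0.107 0 0 0 0; -0.6 0 0.115 0 0 0 0; -0.6 0 0.115 0 0 0 0
END [495.1 325.6  25. ] 177.59
```

View pics/scene_p.png

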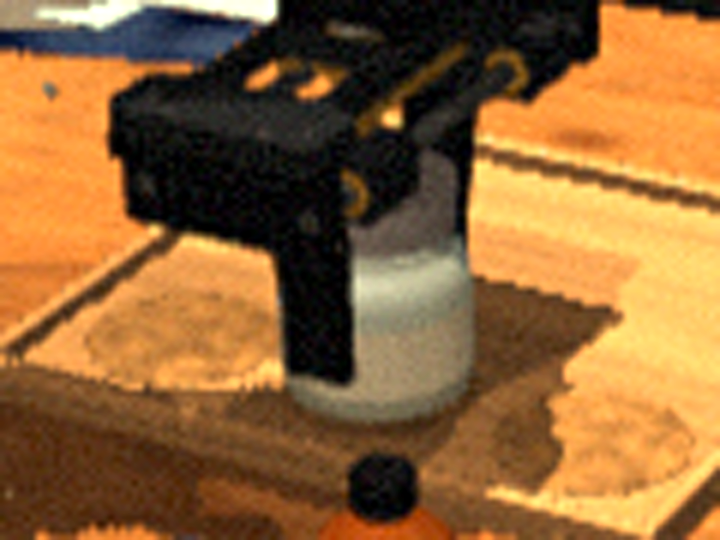

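The jar's base (crop 380,425) is about 1–2 mm above its disc. Lowering 1 mm and releasing.

Emit:
move_arm(
  increments="1 0 0.001 0 0 0 0; -0.8 0 0.001 0 0 0 0; -0.8 0 0.001 0 0 0 0; -0.8 0 0.001 0 0 0 0; -0.8 0 0.001 0 0 0 0; -0.8 0 -0.012 0 0 0 0; -0.8 0 -0.046 0 0 0 0; -0.8 0 -0.08 0 0 0 0",
)

```text
time_s: 31.2
tcp_pos: [0.4888, 0.0505, 0.1059]
ee_rot: [[0.042, -0.002, -0.999], [0.999, -0.001, 0.042], [-0.001, -1.0, 0.002]]
wrist_force: [0.8, 1.0, -1.2]
gripper_width: 0.9
```

Emit:
move_arm(
  increments="-0.8 0 -0.034 0 0 0 0; -0.8 0.046 -0.034 0.001 0 0 0; -0.8 0.092 -0.034 0.002 0 0 0; -0.8 0.137 -0.034 0.003 0 0 0; -0.8 0.183 -0.034 0.004 0 0 0; -0.8 0.229 -0.034 0.005 0 0 0; -0.8 0.275 -0.034 0.006 0 0 0; -0.6 0.275 -0.034 0.006 0 0 0",
)

```text
time_s: 32.0
tcp_pos: [0.4952, 0.3309, 0.1392]
ee_rot: [[0.037, 0.002, -0.999], [0.999, 0.002, 0.037], [0.002, -1.0, -0.002]]
wrist_force: [-0.4, -1.3, -1.0]
gripper_width: 0.865
```

Emit:
move_arm(
  increments="-0.6 0 0 0 0 0 0; -0.6 0 0.03 0 0 0 0; -0.6 0 0.06 0 0 0 0; -0.6 0 0.09 0 0 0 0; -0.6 0 0.098 0 0 0 0; -0.6 0 0.107 0 0 0 0; -0.6 0 0.115 0 0 0 0; -0.6 0 0.115 0 0 0 0",
)

```text
time_s: 32.8
tcp_pos: [0.4949, 0.3256, 0.0245]
ee_rot: [[0.042, -0.0, -0.999], [0.999, -0.0, 0.042], [-0.0, -1.0, 0.0]]
wrist_force: [0.1, -1.0, 0.3]
gripper_width: 0.8
```

Emit:
move_arm(
  increments="1 0 0 0 0 0 0; 1 0 0 0 0 0 0; 1 0 0 0 0 0 0; 1 0 0 0 0 0 0; 1 0 0 0 0 0 0; 1 0 0 0 0 0 0",
)

```text
time_s: 33.4
tcp_pos: [0.495, 0.3261, 0.0251]
ee_rot: [[0.042, 0.0, -0.999], [0.999, 0.0, 0.042], [0.0, -1.0, -0.0]]
wrist_force: [-1.6, -0.1, 4.0]
gripper_width: 0.527
```

```bash
python3 -c "
from plan import *
Y=177.59
J=(495.1,325.6);T=(491.4,124.2)
go([(1,*J,49,Y,12),(1,*J,140,Y,46),(1,*T,140,Y),('w',1,1),(1,*T,45,Y,32),(1,*T,28,Y,8),('w',1,3)])
"; python3 -c "
from h import *
snap('scene','q',100,100,260,200,3)"
```

```text
1 0 -0.008 0 0 0 0; 1 0 -0.016 0 0 0 0; 1 0 -0.024 0 0 0 0; 1 0 -0.07 0 0 0 0; 1 0 -0.115 0 0 0 0; 1 -0.04 -0.115 -0.001 0 0 0; 1 -0.081 -0.115 -0.002 0 0 0; 1 -0.121 -0.115 -0.003 0 0 0
1 -0.04 0 -0.001 0 0 0; 1 -0.08 0 -0.002 0 0 0; 1 -0.08 0 -0.002 0 0 0; 1 -0.08 0.032 -0.002 0 0 0; 1 -0.08 0.063 -0.002 0 0 0; 1 -0.08 0.095 -0.002 0 0 0; 1 -0.08 0.101 -0.002 0 0 0; 1 -0.08 0.106 -0.002 0 0 0
1 0 0.006 0 0 0 0; 1 0 0.006 0 0 0 0; 1 0 0.006 0 0 0 0; 1 0 0.006 0 0 0 0
END [491.6 124.6  28. ] 177.59
```

View pics/scene_q.png

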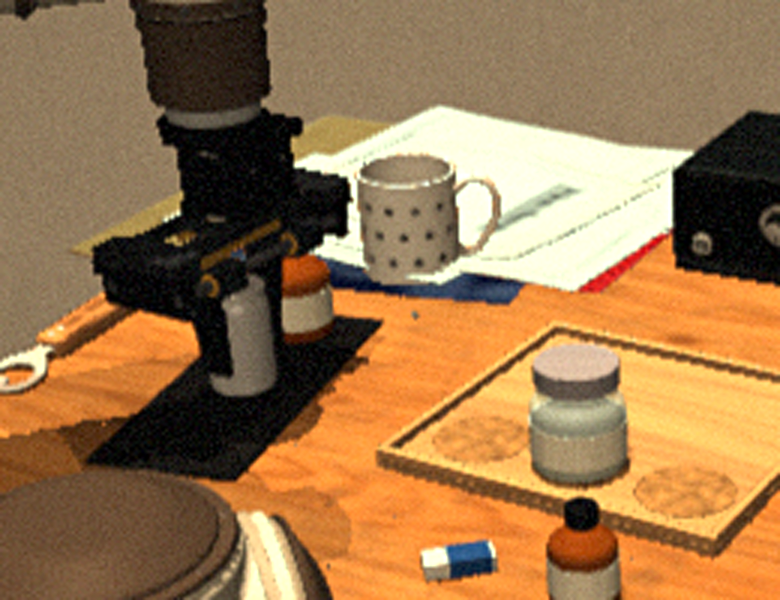

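The jar is back on the middle disc (crop 578,470) and upright. The can is gripped, so it goes back next.

Emit:
move_arm(
  increments="1 0 -0.008 0 0 0 0; 1 0 -0.016 0 0 0 0; 1 0 -0.024 0 0 0 0; 1 0 -0.07 0 0 0 0; 1 0 -0.115 0 0 0 0; 1 -0.04 -0.115 -0.001 0 0 0; 1 -0.081 -0.115 -0.002 0 0 0; 1 -0.121 -0.115 -0.003 0 0 0",
)

```text
time_s: 34.25
tcp_pos: [0.4924, 0.2036, 0.1404]
ee_rot: [[0.041, 0.001, -0.999], [0.999, 0.001, 0.041], [0.001, -1.0, -0.001]]
wrist_force: [0.5, -0.5, -1.4]
gripper_width: 0.529
```

Emit:
move_arm(
  increments="1 -0.04 0 -0.001 0 0 0; 1 -0.08 0 -0.002 0 0 0; 1 -0.08 0 -0.002 0 0 0; 1 -0.08 0.032 -0.002 0 0 0; 1 -0.08 0.063 -0.002 0 0 0; 1 -0.08 0.095 -0.002 0 0 0; 1 -0.08 0.101 -0.002 0 0 0; 1 -0.08 0.106 -0.002 0 0 0",
)

```text
time_s: 35.05
tcp_pos: [0.4919, 0.1252, 0.0336]
ee_rot: [[0.041, 0.0, -0.999], [0.999, -0.0, 0.041], [-0.0, -1.0, -0.0]]
wrist_force: [-0.2, 0.5, -1.4]
gripper_width: 0.532
```

Emit:
move_arm(
  increments="1 0 0.006 0 0 0 0; 1 0 0.006 0 0 0 0; 1 0 0.006 0 0 0 0; 1 0 0.006 0 0 0 0",
)

```text
time_s: 35.45
tcp_pos: [0.492, 0.1251, 0.0284]
ee_rot: [[0.042, 0.002, -0.999], [0.999, 0.001, 0.042], [0.001, -1.0, -0.002]]
wrist_force: [-0.3, -0.8, -2.3]
gripper_width: 0.531
```

```bash
python3 -c "
from h import *
snap('scene','r',200,180,120,90,6)
d=np.array([-.927,-.58,0]);d/=np.linalg.norm(d)
for z in (.006,.010): print(z,proj('scene',np.array([.4915,.1245,z])+.0235*d))"
python3 -c "
from plan import *
Y=177.59
T=(491.6,124.6);C=(587,343.5)
go([(1,*T,27.5,Y),('w',-.6,5),(-.6,*T,40,Y),(-.6,*T,140,Y),(-.8,*C,140,Y),('w',-.8,2),(-.8,*C,50,Y,30),(-.8,*C,23,Y,9),('w',-.8,1)])"
```

```text
0.006 [262.51327509 251.31283025]
0.01 [262.40946604 249.55494204]
1 0 0 0 0 0 0; -0.6 0 0 0 0 0 0; -0.6 0 0 0 0 0 0; -0.6 0 0 0 0 0 0; -0.6 0 0 0 0 0 0; -0.6 0 0 0 0 0 0; -0.6 0 -0.012 0 0 0 0; -0.6 0 -0.062 0 0 0 0
-0.6 0 -0.05 0 0 0 0; -0.8 0.045 -0.05 -0.017 0 0 0; -0.8 0.089 -0.05 -0.034 0 0 0; -0.8 0.134 -0.05 -0.052 0 0 0; -0.8 0.178 -0.05 -0.069 0 0 0; -0.8 0.223 -0.05 -0.086 0 0 0; -0.8 0.223 -0.05 -0.086 0 0 0; -0.8 0.223 -0.05 -0.086 0 0 0
-0.8 0 0.03 0 0 0 0; -0.8 0 0.06 0 0 0 0; -0.8 0 0.09 0 0 0 0; -0.8 0 0.099 0 0 0 0; -0.8 0 0.108 0 0 0 0; -0.8 0 0.117 0 0 0 0; -0.8 0 0.117 0 0 0 0
END [586.9 343.8  23. ] 177.59
```

View pics/scene_r.png

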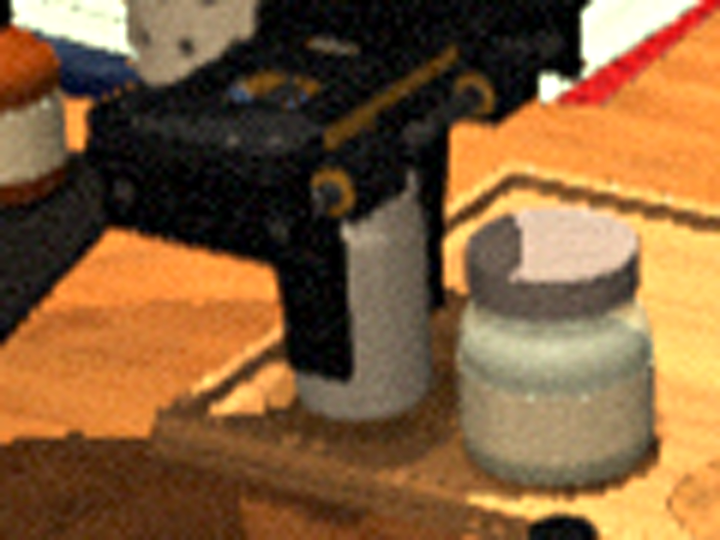

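The can's base (crop 365,418) is about 2 mm above its disc. Lowering a touch and releasing, then on to the bottle.

Emit:
move_arm(
  increments="1 0 0.001 0 0 0 0; 1 0 0.001 0 0 0 0; -0.6 0 0.001 0 0 0 0; -0.6 0 0.001 0 0 0 0; -0.6 0 0.001 0 0 0 0; -0.6 0 0.001 0 0 0 0; -0.6 0 -0.012 0 0 0 0; -0.6 0 -0.062 0 0 0 0",
)

```text
time_s: 36.3
tcp_pos: [0.488, 0.123, 0.0858]
ee_rot: [[0.043, -0.011, -0.999], [0.999, -0.006, 0.043], [-0.006, -1.0, 0.011]]
wrist_force: [1.5, 1.6, -0.5]
gripper_width: 0.793
```

Emit:
move_arm(
  increments="-0.6 0 -0.05 0 0 0 0; -0.8 0.045 -0.05 -0.017 0 0 0; -0.8 0.089 -0.05 -0.034 0 0 0; -0.8 0.134 -0.05 -0.052 0 0 0; -0.8 0.178 -0.05 -0.069 0 0 0; -0.8 0.223 -0.05 -0.086 0 0 0; -0.8 0.223 -0.05 -0.086 0 0 0; -0.8 0.223 -0.05 -0.086 0 0 0",
)

```text
time_s: 37.1
tcp_pos: [0.5863, 0.3446, 0.1381]
ee_rot: [[0.041, -0.002, -0.999], [0.999, -0.001, 0.041], [-0.001, -1.0, 0.002]]
wrist_force: [-0.8, -0.6, -0.0]
gripper_width: 0.898
```

Emit:
move_arm(
  increments="-0.8 0 0.03 0 0 0 0; -0.8 0 0.06 0 0 0 0; -0.8 0 0.09 0 0 0 0; -0.8 0 0.099 0 0 0 0; -0.8 0 0.108 0 0 0 0; -0.8 0 0.117 0 0 0 0; -0.8 0 0.117 0 0 0 0",
)

```text
time_s: 37.8
tcp_pos: [0.5866, 0.3437, 0.0224]
ee_rot: [[0.042, -0.0, -0.999], [0.999, -0.0, 0.042], [-0.0, -1.0, 0.0]]
wrist_force: [-0.9, 0.6, -0.2]
gripper_width: 0.902
```

Emit:
move_arm(
  increments="1 0 0 0 0 0 0; 1 0 0 0 0 0 0; 1 0 0 0 0 0 0; 1 0 0 0 0 0 0; 1 0 0 0 0 0 0; 1 0 0 0 0 0 0",
)

```text
time_s: 38.4
tcp_pos: [0.5871, 0.3443, 0.0231]
ee_rot: [[0.042, 0.001, -0.999], [0.999, 0.001, 0.042], [0.001, -1.0, -0.001]]
wrist_force: [-0.0, 0.7, 2.5]
gripper_width: 0.61
```

```bash
python3 -c "
from plan import *
Y=177.59
J=(586.9,343.8);T=(482,-31.7)
go([(1,*J,47,Y,8),(1,*J,145,Y,33),(1,*T,145,Y,42),('w',1,2),(1,*T,45,Y,25),(1,*T,26.5,Y,5),('w',1,2)])
"; python3 -c "
from h import *
snap('scene','s',100,100,260,200,3)"
```

```text
1 0 -0.006 0 0 0 0; 1 0 -0.012 0 0 0 0; 1 0 -0.018 0 0 0 0; 1 0 -0.024 0 0 0 0; 1 0 -0.057 0 0 0 0; 1 0 -0.089 0 0 0 0; 1 0 -0.122 0 0 0 0; 1 -0.038 -0.122 0.009 0 0 0
1 -0.038 0 0.009 0 0 0; 1 -0.076 0 0.018 0 0 0; 1 -0.114 0 0.027 0 0 0; 1 -0.152 0 0.036 0 0 0; 1 -0.19 0 0.044 0 0 0; 1 -0.228 0 0.053 0 0 0; 1 -0.266 0 0.062 0 0 0; 1 -0.304 0 0.071 0 0 0
1 -0.038 0 0.009 0 0 0; 1 -0.038 0 0.009 0 0 0; 1 -0.038 0 0.009 0 0 0; 1 -0.038 0.025 0.009 0 0 0; 1 -0.038 0.05 0.009 0 0 0; 1 -0.038 0.075 0.009 0 0 0; 1 -0.038 0.1 0.009 0 0 0; 1 -0.038 0.105 0.009 0 0 0
1 0 0.004 0 0 0 0; 1 0 0.009 0 0 0 0; 1 0 0.014 0 0 0 0; 1 0 0.014 0 0 0 0; 1 0 0.014 0 0 0 0
END [482.  -32.2  26. ] 177.59
```

View pics/scene_s.png

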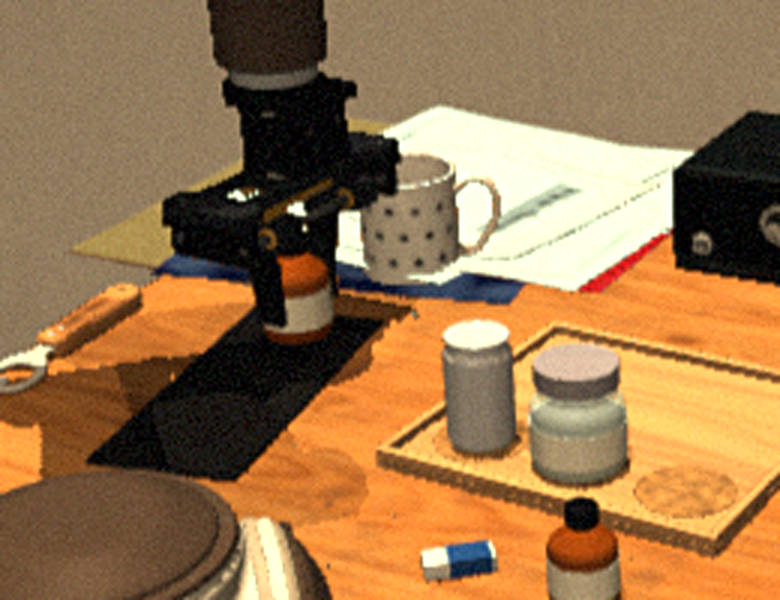

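The can (480,440) and jar (578,465) are upright on their discs, and the bottle is gripped. Carrying it back.

Emit:
move_arm(
  increments="1 0 -0.006 0 0 0 0; 1 0 -0.012 0 0 0 0; 1 0 -0.018 0 0 0 0; 1 0 -0.024 0 0 0 0; 1 0 -0.057 0 0 0 0; 1 0 -0.089 0 0 0 0; 1 0 -0.122 0 0 0 0; 1 -0.038 -0.122 0.009 0 0 0",
)

```text
time_s: 39.25
tcp_pos: [0.5803, 0.3114, 0.1509]
ee_rot: [[0.037, 0.013, -0.999], [0.999, 0.008, 0.037], [0.009, -1.0, -0.012]]
wrist_force: [0.9, -0.7, -0.2]
gripper_width: 0.613
```

Emit:
move_arm(
  increments="1 -0.038 0 0.009 0 0 0; 1 -0.076 0 0.018 0 0 0; 1 -0.114 0 0.027 0 0 0; 1 -0.152 0 0.036 0 0 0; 1 -0.19 0 0.044 0 0 0; 1 -0.228 0 0.053 0 0 0; 1 -0.266 0 0.062 0 0 0; 1 -0.304 0 0.071 0 0 0",
)

```text
time_s: 40.05
tcp_pos: [0.4918, 0.0043, 0.1452]
ee_rot: [[0.042, 0.001, -0.999], [0.999, 0.0, 0.042], [0.0, -1.0, -0.001]]
wrist_force: [0.2, -0.1, -1.6]
gripper_width: 0.611
```

Emit:
move_arm(
  increments="1 -0.038 0 0.009 0 0 0; 1 -0.038 0 0.009 0 0 0; 1 -0.038 0 0.009 0 0 0; 1 -0.038 0.025 0.009 0 0 0; 1 -0.038 0.05 0.009 0 0 0; 1 -0.038 0.075 0.009 0 0 0; 1 -0.038 0.1 0.009 0 0 0; 1 -0.038 0.105 0.009 0 0 0",
)

```text
time_s: 40.85
tcp_pos: [0.4805, -0.0313, 0.0373]
ee_rot: [[0.041, -0.005, -0.999], [0.999, -0.001, 0.041], [-0.001, -1.0, 0.005]]
wrist_force: [-0.9, 0.1, -1.6]
gripper_width: 0.611
```

Emit:
move_arm(
  increments="1 0 0.004 0 0 0 0; 1 0 0.009 0 0 0 0; 1 0 0.014 0 0 0 0; 1 0 0.014 0 0 0 0; 1 0 0.014 0 0 0 0",
)

```text
time_s: 41.35
tcp_pos: [0.4822, -0.0319, 0.026]
ee_rot: [[0.042, 0.001, -0.999], [0.999, 0.0, 0.042], [0.0, -1.0, -0.001]]
wrist_force: [-0.8, 0.5, -3.3]
gripper_width: 0.609
```

```bash
python3 -c "
from h import *
snap('scene','t',260,190,120,90,6)
d=np.array([-.92,-.425,0]);d/=np.linalg.norm(d)
for z in (.006,.010): print(z,proj('scene',np.array([.482,-.0317,z])+.027*d))"
```

```text
0.006 [329.95573357 271.08226722]
0.01 [329.95349692 269.2452142 ]
```

View pics/scene_t.png

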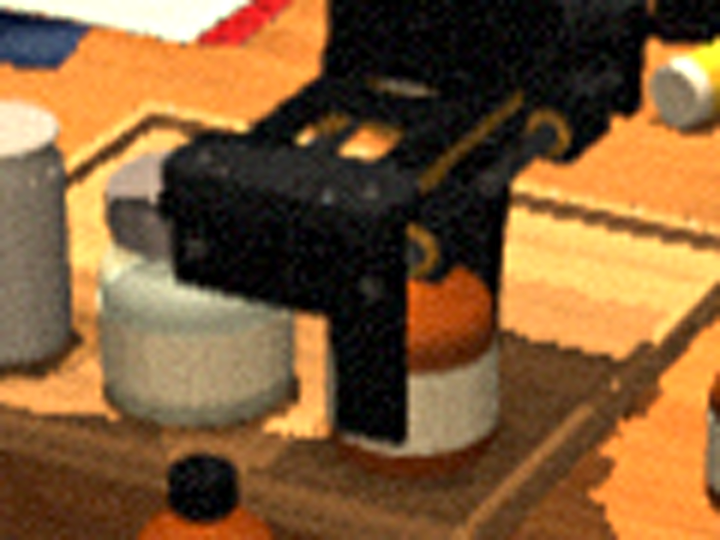

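The bottle's base (crop 415,477) is 1–3 mm above the disc. Lowering 2 mm and releasing.

Emit:
move_arm(
  increments="1 0 0.001 0 0 0 0; 1 0 0.002 0 0 0 0; 1 0 0.002 0 0 0 0",
)

```text
time_s: 41.7
tcp_pos: [0.4823, -0.0319, 0.025]
ee_rot: [[0.042, 0.001, -0.999], [0.999, -0.0, 0.042], [-0.0, -1.0, -0.001]]
wrist_force: [-3.2, -0.1, 7.6]
gripper_width: 0.612
```

Contact shows as +7.6 N. Releasing and clearing.

Emit:
move_arm(
  increments="-0.6 0 0 0 0 0 0; -0.6 0 0 0 0 0 0; -0.6 0 0 0 0 0 0; -0.6 0 0 0 0 0 0; -0.6 0 -0.006 0 0 0 0; -0.6 0 -0.018 0 0 0 0; -0.6 0 -0.06 0 0 0 0; -0.6 0 -0.11 0 0 0 0",
)

```text
time_s: 42.5
tcp_pos: [0.4804, -0.0323, 0.1336]
ee_rot: [[0.042, -0.005, -0.999], [0.999, -0.001, 0.042], [-0.001, -1.0, 0.005]]
wrist_force: [0.9, 0.1, 0.1]
gripper_width: 0.8
```

Emit:
move_arm(
  increments="-0.6 0 -0.05 0 0 0 0; -0.6 -0.05 -0.06 0 0 0 0; -0.6 -0.1 -0.06 0 0 0 0; -0.6 -0.15 -0.06 0 0 0 0; -0.6 -0.2 -0.06 0 0 0 0; -0.6 -0.25 -0.06 0 0 0 0; -0.6 -0.3 -0.06 0 0 0 0; -0.6 -0.35 -0.06 0 0 0 0",
)

```text
time_s: 43.3
tcp_pos: [0.4667, -0.3827, 0.1939]
ee_rot: [[0.042, 0.0, -0.999], [0.999, -0.0, 0.042], [-0.0, -1.0, -0.0]]
wrist_force: [1.2, 1.0, -0.4]
gripper_width: 0.796
```

Emit:
move_arm(
  increments="-0.6 -0.05 0 0 0 0 0; -0.6 -0.1 0 0.03 0 0 0; -0.6 -0.15 0 0.06 0 0 0; -0.6 -0.2 0 0.09 0 0 0; -0.6 -0.2 0 0.09 0 0 0; -0.6 -0.2 0 0.09 0 0 0; -0.6 -0.2 0 0.09 0 0 0",
)

```text
time_s: 44.0
tcp_pos: [0.3683, -0.5768, 0.1933]
ee_rot: [[0.043, -0.0, -0.999], [0.999, 0.001, 0.043], [0.001, -1.0, 0.0]]
wrist_force: [0.1, 1.3, -0.3]
gripper_width: 0.8
```

```bash
python3 - <<'E'
from h import *
snap('top','z',225,165,160,120,5); snap('scene','z',100,100,400,300,2)
A=np.load("top0.npz")["im"];B=np.load("top_z.npz")["im"]
f=lambda p,z:ray("top",*p,z)[:2]*1000
c5=lambda X,Y:(225+(X+.5)/5-.5,165+(Y+.5)/5-.5)
yy,xx=np.mgrid[:480,:640]
for nm,(X,Y),rad,z,fn in [("can",(203,374),60,.084,lambda h:(h[...,1]<60)&(h[...,2]>115)),("jar",(357,384),75,.080,lambda h:(h[...,1]<60)&(h[...,2]>105)),("cap",(525,402),40,.088,lambda h:h[...,2]<60)]:
    for im in(A,B):
        h=cv2.cvtColor(im,cv2.COLOR_RGB2HSV);u,v=c5(X,Y);m=fn(h)&(np.hypot(xx-u,yy-v)<rad/5*1.2)
        n,l,st,ct=cv2.connectedComponentsWithStats(m.astype(np.uint8));i=1+np.argmax(st[1:,4]);print(nm,st[i,4],f(ct[i],z).round(1))
t=lambda x,y:(380+(x+.5)/5-.5,190+(y+.5)/5-.5)
print("board diff", np.abs(B[210:295,410:470].astype(int)-np.load("top_n.npz")["im"][210:295,410:470]).mean())
E
```

```text
can 248 [492.  125.2]
can 249 [492.1 125.5]
jar 423 [488.4  50.9]
jar 409 [489.   50.5]
cap 92 [482.1 -31.5]
cap 92 [481.8 -31. ]
board diff 6.305424836601307
```

View pics/scene_z.png

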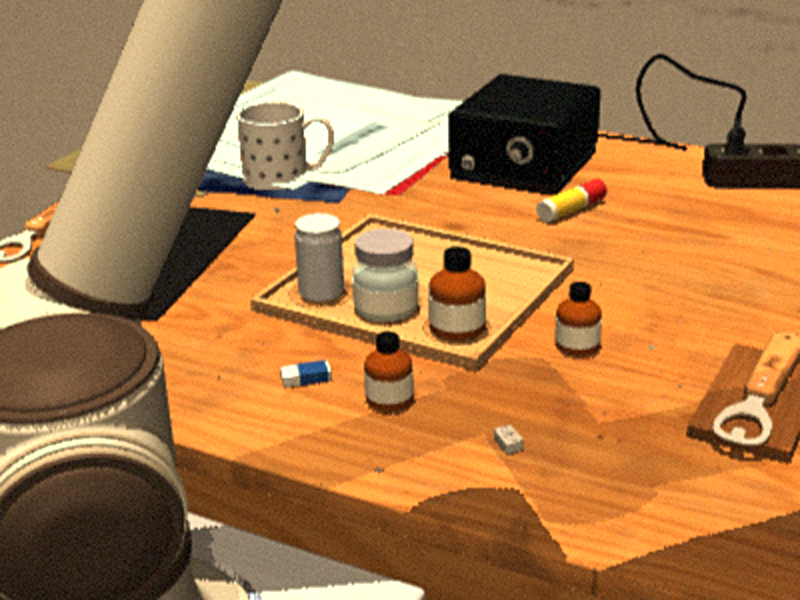

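View pics/top_z.png

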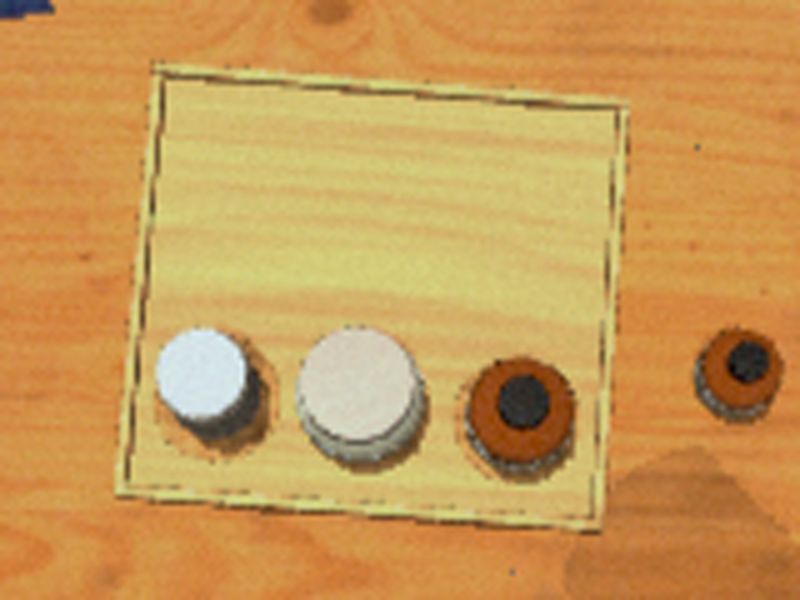

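The can (203,374), jar (357,384) and bottle (523,402) stand upright at their starting pixels. The opener lies on the board and the arm is clear of everything.

```bash
python3 -c "
from station import r
print(r.finish_job())"
```

```text
the job is handed in; nothing more can be done
None
```

The job is done and handed in at about 44 s of the 141 s allowed; no verdict was reported. I stood the bottle, jar and can on the mat and laid the opener on the board. I then put all three back on their own discs in the tray.

**Last checks:**
- **Bottle, jar and can:** the last top view puts each within 1 mm of where it started. All three look upright in both cameras, and the arm is clear of everything.
- **Opener:** measured just after release, it was about 4 mm from the board's centre and within 1–2° of its length. At the end I only saw it still lying there, without measuring it again.

**Did not go as planned:**
- **Bottle slip:** the bottle slipped a few millimetres in the grip when I first set it down, because the descent overshot. I lowered it by eye and it stood fine.
- **Opener grip:** the jaw opening fell from about 31 to 26 mm as I lifted the opener. It still came down flat and centred.

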